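# Build up an alternating disc-spring stack on the arbor

### The job

Swing the keeper off the arbor, then build a three-washer spring stack on it from the four equal conical washers, one at a time with faces alternating: hollow face down, then hollow face up, then hollow face down, each lowered on and seated flat, not dropped (none needs turning over). Then swing the keeper fully home over the finished stack and let go; leave the spare cone washer, the larger cone washer, the flat washer and everything else on the bench where it is.

Things in the scene. Friction and masses are not known exactly. Their poses are not given: they have to be found in the camera images.
- arbor_seat (a point): top centre of the round seat (58 mm across, 22 mm above the table) at the foot of the arbor; z up, y towards the keeper's pivot. The steel arbor on it is 28 mm thick, coned over its last 7 mm, and ends 57 mm above the seat. The dark base plate is 8 mm high, 110 mm in x, and reaches 60 mm to -y and 125 mm to +y. Fixed; place and yaw vary
- keeper_pivot (a point): vertical hinge axis of the keeper, on top of a 28 mm thick pivot post, 90 mm from the arbor axis; the point is at the keeper's underside, 82 mm above the table
- keeper (a joint): steel bar, 36 mm wide, 8 mm thick, underside 82 mm above the table, from 20 mm behind its hinge to 135 mm before it: 0 rad = home at its stop, straight over the arbor (3 mm over the tip, 9 mm over a finished stack); grows clockwise seen from above, to 2.0 rad. Turns easily (about 0.06 N m) and stays where it is left. Starts at 0 to 0.4
- keeper_knob (a point): upright black knob on the keeper, 18 mm thick, 50 mm high (from 90 to 140 mm above the table), 115 mm from the hinge axis; the point is on its axis, 115 mm above the table
- cone_a_mid (a point): conical spring washer, 64 mm outside, 33 mm bore, 17 mm high, on a fixed black rubber rest (58 mm across, 18 mm high). Point: on its axis, half-way up; z up. Lies hollow face DOWN, like a dome, on its outer rim; the rim's upright band is 2 to 8 mm above the underside. Interchangeable with the other hollow-down one. On the stack the top one's rim meets the rim below it, so hold it by the tips.
- cone_b_mid (a point): conical spring washer, 64 mm outside, 33 mm bore, 17 mm high, on a fixed black rubber rest (58 mm across, 18 mm high). Point: on its axis, half-way up; z up. Lies hollow face DOWN, like a dome, on its outer rim; the rim's upright band is 2 to 8 mm above the underside. Interchangeable with the other hollow-down one. On the stack the top one's rim meets the rim below it, so hold it by the tips.
- cone_c_mid (a point): conical spring washer, 64 mm outside, 33 mm bore, 17 mm high, on a fixed black rubber rest (58 mm across, 18 mm high). Point: on its axis, half-way up; z up. Lies hollow face UP, like a dish, on its bore edge; the rim's upright band is 9 to 15 mm above the underside. Interchangeable with the other hollow-up one; only one of them is needed.
- cone_d_mid (a point): conical spring washer, 64 mm outside, 33 mm bore, 17 mm high, on a fixed black rubber rest (58 mm across, 18 mm high). Point: on its axis, half-way up; z up. Lies hollow face UP, like a dish, on its bore edge; the rim's upright band is 9 to 15 mm above the underside. Interchangeable with the other hollow-up one; only one of them is needed.
- big_cone_mid (a point): not needed: a larger conical washer, hollow down, 84 mm outside, 46 mm bore, 19 mm high, on a rest; point at its centre half-way up
- flat_washer_mid (a point): not needed: a flat steel washer, 64 mm outside, 33 mm bore, 10 mm thick, on a rest; point at its centre half-way up
- oil_bottle_mid (a point): bystander: white bottle, 42 mm across, 135 mm tall, upright; point at its centre half-way up
- jig_block_mid (a point): bystander: square aluminium block, 46 mm wide, 60 mm tall (four bolt heads on top); point at its centre half-way up
- grease_jar_mid (a point): bystander: jar, 72 mm across, 75 mm tall; point at its centre half-way up
- spanner_grip (a point): bystander: steel spanner, 190 mm long, lying flat; point at its centre
- driver_grip (a point): bystander: screwdriver, 200 mm long, lying flat; point on its handle
There are look-alikes about, which are no part of the job. What is shaped like the part that bears cone_a_mid but blue or yellow is not meant.

How it is judged:
By the outcome, as a careful person would: the job done as asked, in the order asked, and still so for the second after the job is handed in, with the robot touching nothing.
It also fails if it takes over 72 s, if anything falls off the work surface, if the arm or the gripper's body presses on something with over 40 N, if the wrist force passes 120 N, or if a joint passes its speed limit or range.

### The arm

A 7-joint arm with a two-finger parallel gripper is mounted at the origin on the work surface. World frame = base frame: x ahead of the robot, y to its left, z up, the work surface at z = 0. Lengths are in m, angles in rad, forces in N, time in s.
With the tool pointing down it reaches from about 0.4 to 0.85 m from the base axis. Payload 10.4 kg.
Tool frame: the origin (TCP) lies on the front face of the gripper's body, between the roots of the fingers; the fingertips stand 73 mm ahead of it and the grasp point (between the pads) lies 54 mm ahead of it; x points along the fingers, y is the direction in which the jaws open and shut, and the axes are right-handed (so a half turn about x gives the same grasp; the last joint's range is limited). The gripper opens to 85 mm and grips with 20 to 120 N. Pads are 22 mm wide; open, the fingers measure 114 mm over their backs; the gripper's body (76 mm by 85 mm) begins 54 mm behind the grasp point. The pads swing forward as they close: fully open they stand 13 mm farther back than shut.
Start: joints at [-1.191, 0.332, -0.065, 1.46, 0.022, 1.35, -0.088], TCP at [0.245, 0.575, 0.304] pointing down, gripper open.
Joint ranges: [-2.6, 2.6], [-0.5, 2.12], [-1.47, 1.34], [0.16, 2.42], [-1.27, 4.41], [0.06, 2.06], [-2.6, 2.6]. Speed limits (rad/s): [2.22, 2.22, 2.79, 2.79, 3.14, 3.14, 3.14].

### API

Orientations are given as a unit quaternion [x, y, z, w].
In Python, from workcell import manip gives the robot as it stands. The module is installed in compiled form; this text tells all that it offers.
- The arm moves only by the tool arm_command, never from a script. Its argument "moves" is a list that holds one entry, the list of rows, each a list of 5 numbers: the closure, from 0 (fully open) to 1 (shut), then the shift along the tool's x, y, z in units of 25 mm (1.0 is 25 mm), then the turn about the tool's x in degrees. A call has 1 to 12 rows; each row shifts and turns the commanded pose from where the row before left it, along the tool's axes as they then stand; what a row does not reach is not made up. A row lasts 1/12 s, in which the tool goes at most 41.7 mm and 7.16 degrees, less where a joint would pass 70% of its speed; a pose out of reach is approached as far as the arm can. A call is refused whole if a number of a shift passes 1 or a number of a turn 7.16, either way. A call with a gripper value outside its range is refused whole. The fingers move at their own pace and stop on an object; "force" is the grip in N (left out, the last holds). Time passes only in rows, so rows that do not move let the fingers close. It gives the time, the measured TCP pose, the force and the opening at its end, in the units of the state.
- manip.get_obs(): the state, without advancing time (a new reading comes with each control period).
- manip.camera(name): name is "scene" or "top" or "wrist"; returns the picture (420x560x3 uint8, red, green, blue); there is no depth.
- manip.camera_info(name): a dict with "vfov" (degrees; the focal length in pixels is half the picture's height over the tangent of half this angle, whatever the lens; pixels are square), "cx", "cy" (the principal point, pixels), "dist_coeffs" ([k1, k2, p1, p2, k3] as OpenCV has them; the pictures are not rectified), "pose" (4x4, takes a point from camera to world coordinates). Camera axes: x right, y down, z forward; pixel columns grow to the right and rows downward; lengths in m; the calibration is good to about 2 mm. A picture is of the moment at which its call begins: read the wrist's pose just before it. camera_info takes no time and is no camera call; for the wrist camera it gives the pose at the moment of the call.
- manip.hand_in(): hands the job in, once; it reports no verdict.
Trained networks look in the newest picture that a camera, given by its name, has taken for a name from the list of things; names that differ only in an ending like _2 or _b are one class to them, and where a whole thing is asked for, a point or a joint stands for the part that bears it (a point fixed in the world has none). Each returns a list of dicts, best first, with "confidence" (0 to 1); they miss things now and then, are a little off and sometimes report something else, mostly with a low value. They report only what shows in the picture. A call takes as long as a camera call. They do not tell look-alikes from the thing itself.
- manip.regions_of(query, camera): "mask" (420x560 bool, what is visible of it) and "rect" ([left, top, right, bottom] in pixels, round what is visible of it).
- manip.pinpoint(query, camera): "pixel" ([row, column] in pixels: a listed point, or the origin of a listed thing).
The state is a dict: "clock": time; "joint_pos": joint angles; "joint_velocities": joint speeds; "tau": joint torques, N m; "position": TCP position; "ee_rot": TCP orientation; "ft_force": force on the tool from outside, world axes, zero at the start; "torque": the same for the moment, N m; "grip_width": opening from 0.0 (shut) to 1.0 (fully open).
Only numpy, scipy, OpenCV 4.12 (cv2) and the standard library are available. Lean on these libraries where they do the work, as an engineer would, in place of code of your own. Each camera call takes 0.05 s, during which the arm holds its last target.

## Working session

There is one attempt and no reset: what is moved stays moved. The work goes in short steps, Python scripts to look and compute and a tool call to move; the robot and the scene stay as the last step left them, time stands still between calls to the robot, and variables do not carry over. Pictures are saved under pics/ and viewed, and the job is handed in when it is done.

Besides the shell and the picture viewer there is one more tool, called after ">>>" in YAML: its name, and indented under it one key for each argument. arm_command: Moves the arm, as the interface text tells. Its arguments: {"type":"object","properties":{"moves":{"type":"array","items":{"type":"array","items":{"type":"array","items":{"type":"number"}}}},"force":{"type":"number"}},"required":["moves"]}

```bash
mkdir -p pics; python3 - <<'E'
from workcell import manip
import cv2
print(manip.get_obs())
for n in ["scene","top","wrist"]:
    print(n,manip.camera_info(n))
    im=manip.camera(n); cv2.imwrite(f"pics/{n}0.png",im[:,:,::-1])
E
```

```text
{'clock': 0.0, 'joint_pos': array([-1.19059384,  0.33286141, -0.06473093,  1.46097351,  0.02162372,
        1.34987997, -0.08850256]), 'joint_velocities': array([-1.51243566e-03,  1.20036995e-04, -4.60122992e-05,  3.01790099e-04,
        3.68954164e-04,  3.26135120e-04,  4.73522328e-04]), 'tau': array([-1.24566200e-04, -6.25433135e+01,  4.93632106e-02, -3.91614854e+01,
        1.63478771e-02,  9.58880380e-03, -6.55643177e-06]), 'position': array([0.24487925, 0.5747254 , 0.3031071 ]), 'ee_rot': array([ 0.14093408,  0.69289078, -0.14193149,  0.69274483]), 'ft_force': array([-0.42294913, -0.30954715, -0.26019207]), 'torque': array([-0.0095987 ,  0.0124759 , -0.00293722]), 'grip_width': 0.9968243823465276}
scene {'vfov': 51.390924659870024, 'cx': 272.29858879789236, 'cy': 203.01753526603002, 'dist_coeffs': array([0.01177077, 0.        , 0.        , 0.        , 0.        ]), 'pose': array([[ 0.52588426,  0.64280407, -0.5569997 ,  1.18515949],
       [ 0.85053115, -0.39240356,  0.35016596, -0.4439456 ],
       [ 0.00651944, -0.65789237, -0.75308375,  0.94653812],
       [ 0.        ,  0.  
[... 175 characters left out ...]
   ,  0.        ,  0.        ]), 'pose': array([[ 0.00776517, -0.98918852,  0.14644374,  0.31127537],
       [-0.99994538, -0.00665676,  0.0080574 , -0.01903942],
       [-0.00699545, -0.14649831, -0.98918618,  1.66936121],
       [ 0.        ,  0.        ,  0.        ,  1.        ]])}
wrist {'vfov': 71.01849496843626, 'cx': 280.61326160589414, 'cy': 213.53443558569495, 'dist_coeffs': array([-0.05955,  0.     ,  0.     ,  0.     ,  0.     ]), 'pose': array([[ 0.391274  ,  0.87945241,  0.27105003,  0.17626681],
       [ 0.92027356, -0.37356326, -0.11639185,  0.60438872],
       [-0.00110676,  0.29498128, -0.95550239,  0.37301561],
       [ 0.        ,  0.        ,  0.        ,  1.        ]])}
```

View pics/scene0.png

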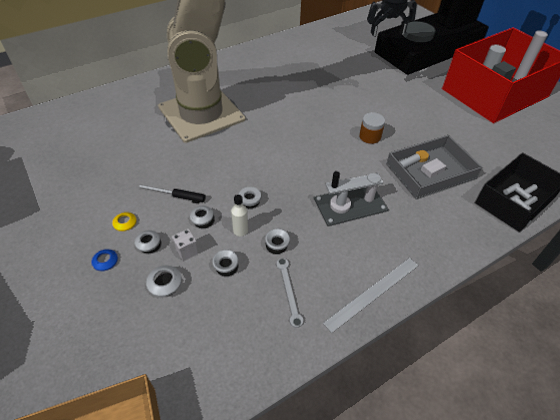

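View pics/top0.png

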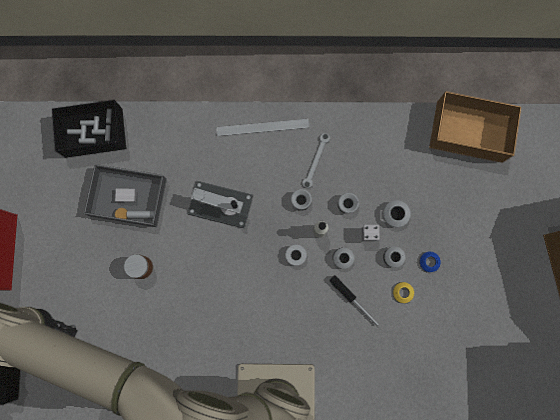

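View pics/wrist0.png

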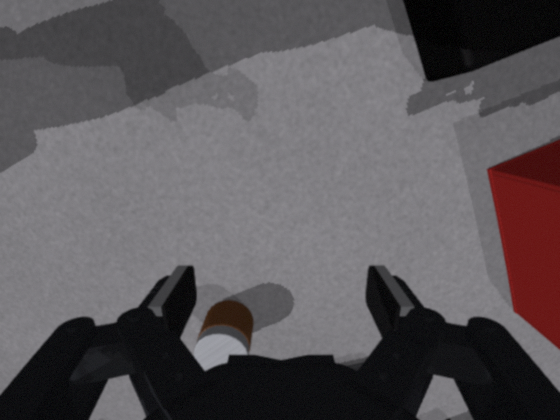

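```bash
cat > h.py <<'E'
from workcell import manip
import cv2, numpy as np
def cam(n):
    i=manip.camera_info(n); f=210/np.tan(np.radians(i["vfov"])/2)
    K=np.array([[f,0,i["cx"]],[0,f,i["cy"]],[0,0,1.]]); return K,np.array(i["dist_coeffs"]),np.array(i["pose"])
def ray(c,rc):
    K,d,P=c
    u=cv2.undistortPoints(np.array([[[rc[1],rc[0]]]],float),K,d)[0,0]
    return P[:3,3],P[:3,:3]@np.array([u[0],u[1],1.])
def at_z(c,rc,z):
    o,v=ray(c,rc); return o+v*(z-o[2])/v[2]
def proj(c,p):
    K,d,P=c; R=P[:3,:3].T; t=-R@P[:3,3]
    q=cv2.projectPoints(np.array([p],float),cv2.Rodrigues(R)[0],t,K,d)[0][0,0]; return q[::-1]
E
python3 - <<'E'
from h import *
Z=dict(arbor_seat=.022,keeper_pivot=.082,keeper_knob=.115,cone_a_mid=.0265,cone_c_mid=.0265,big_cone_mid=.0275,flat_washer_mid=.023,oil_bottle_mid=.0675,jig_block_mid=.03,grease_jar_mid=.0375)
for n in ["top","scene"]:
    manip.camera(n); c=cam(n)
    for q,z in Z.items():
        for r in manip.pinpoint(q,n):
            if r["confidence"]>.15: print(n,q,round(r["confidence"],2),np.round(r["pixel"],1),np.round(at_z(c,r["pixel"],z)[:2],4))
print(manip.get_obs()["clock"])
E
```

```text
top arbor_seat 0.57 [204.9 230.2] [0.6009 0.1476]
top keeper_pivot 0.58 [195.8 197.6] [0.6177 0.241 ]
top keeper_knob 0.97 [202.6 236.1] [0.5915 0.1209]
top cone_a_mid 0.84 [262.6 430.6] [ 0.4243 -0.4723]
top cone_a_mid 0.82 [256.2 394. ] [ 0.4433 -0.3602]
top cone_a_mid 0.5 [293.9 404. ] [ 0.3285 -0.3881]
top cone_a_mid 0.43 [195.6 200.5] [0.6291 0.241 ]
top cone_c_mid 0.5 [200.6 300.6] [ 0.6152 -0.0726]
top big_cone_mid 0.84 [210.1 399. ] [ 0.587 -0.379]
top flat_washer_mid 0.5 [255.3 295.5] [ 0.4443 -0.0573]
top oil_bottle_mid 0.48 [230.  318.1] [ 0.5177 -0.1243]
top jig_block_mid 0.63 [233.4 370.6] [ 0.513  -0.2888]
top jig_block_mid 0.45 [212.1 398.5] [ 0.5802 -0.3767]
top jig_block_mid 0.3 [160.5 315.2] [ 0.7433 -0.1183]
top grease_jar_mid 0.74 [266.2 135.9] [0.406  0.4309]
scene arbor_seat 0.77 [202.8 339.4] [0.5992 0.1477]
scene keeper_pivot 0.65 [181.  370.4] [0.6181 0.2311]
scene keeper_knob 0.96 [179.4 335.5] [0.5868 0.1299]
scene cone_a_mid 0.9 [258.8 104.8] [ 0.4438 -0.4721]
scene cone_a_mid 0.88 [219.7 122.9] [ 0.3455 -0.3916]
scene cone_a_mid 0.66 [239.7 148.4] [ 0.4446 -0.3576]
scene cone_a_mid 0.58 [245.1 182.8] [ 0.507  -0.2886]
scene cone_c_mid 0.71 [180.9 369.4] [0.5798 0.2722]
scene cone_c_mid 0.63 [238.  276.4] [ 0.6136 -0.0709]
scene cone_c_mid 0.5 [197.8 188.5] [ 0.3648 -0.2078]
scene big_cone_mid 0.58 [276.7 161.4] [ 0.5672 -0.3716]
scene flat_washer_mid 0.54 [194.3 252.2] [ 0.444  -0.0462]
scene oil_bottle_mid 0.97 [216.4 241.2] [ 0.5322 -0.1286]
scene jig_block_mid 0.79 [243.6 185.1] [ 0.5083 -0.2823]
scene grease_jar_mid 0.8 [126.6 372.9] [0.402  0.4339]
1.25
```

```bash
python3 - <<'E'
import cv2,numpy as np
t=cv2.imread("pics/top0.png"); s=cv2.imread("pics/scene0.png")
cv2.imwrite("pics/zt.png",cv2.resize(t[180:310,270:450],None,fx=4.4,fy=4.4,interpolation=3))
cv2.imwrite("pics/zs.png",cv2.resize(s[180:305,80:300],None,fx=3.6,fy=3.6,interpolation=3))
cv2.imwrite("pics/za.png",np.hstack([cv2.resize(t[170:240,180:260],None,fx=5,fy=5,interpolation=3),cv2.resize(s[160:230,310:390],None,fx=5,fy=5,interpolation=3)]))
E
```

```text
(no output)
```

View pics/zt.png

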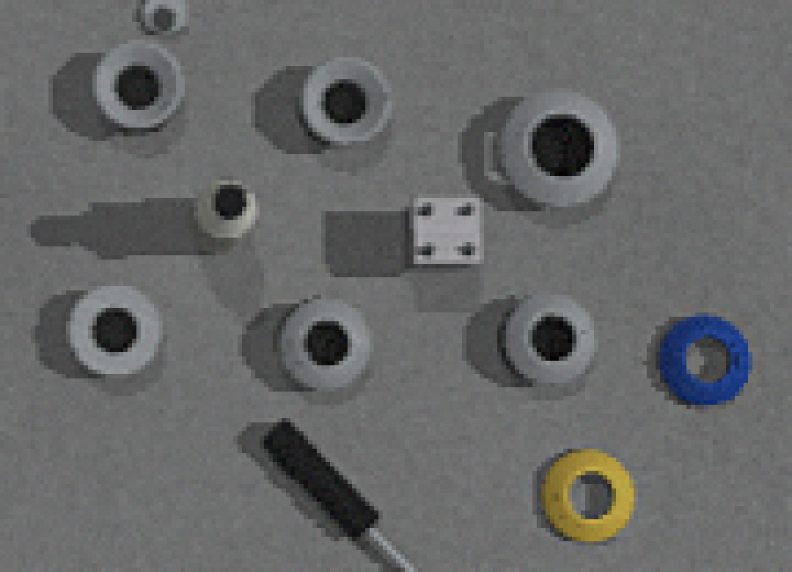

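View pics/zs.png

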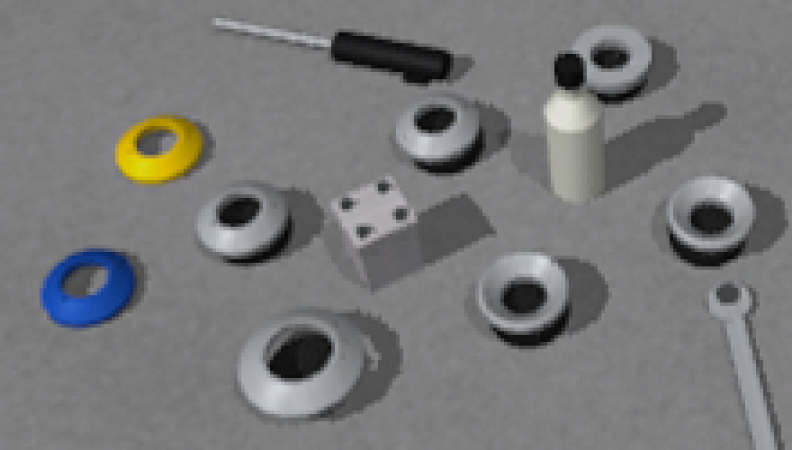

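View pics/za.png

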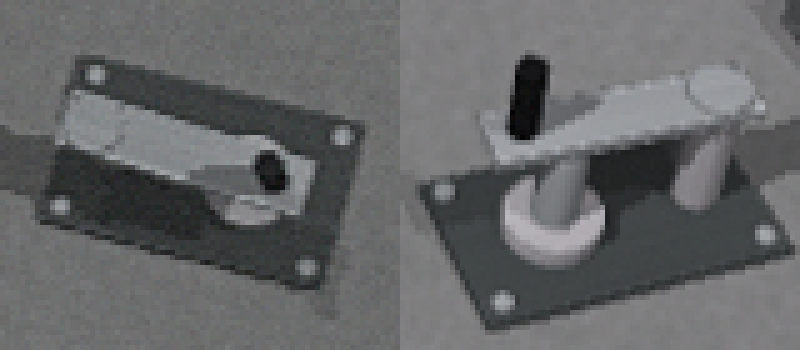

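```bash
python3 - <<'E'
from h import *
from scipy.spatial.transform import Rotation as R
o=manip.get_obs(); r=R.from_quat(o["ee_rot"]).as_matrix(); print(np.round(r,4))
K,d,P=cam("wrist")
T=np.eye(4);T[:3,:3]=r;T[:3,3]=o["position"]
C=np.linalg.inv(T)@P; print("cam in tool",np.round(C,4))
# tip: ray intersect plane y=+-0.0425 (tool)
for px in [(267,194),(267,368),(267,182),(266,379)]:
    u=cv2.undistortPoints(np.array([[[px[1],px[0]]]],float),K,d)[0,0]
    v=C[:3,:3]@np.array([u[0],u[1],1]); s=np.sign(v[1]); 
    t=(s*.0425-C[1,3])/v[1]; print(px,C[:3,3]+v*t)
t=cv2.imread("pics/wrist0.png"); cv2.imwrite("pics/zw.png",cv2.resize(t[250:420,120:440],None,fx=2.5,fy=2.5,interpolation=3))
# refine top masks
manip.camera("top"); c=cam("top")
for q in ["cone_a_mid","cone_c_mid","flat_washer_mid"]:
    for m in manip.regions_of(q,"top"):
        print(q,round(m["confidence"],2),np.round(m["rect"],1),np.round(np.argwhere(m["mask"]).mean(0),1),m["mask"].sum())
E
```

```text
[[ 0.00e+00  3.92e-01  9.20e-01]
 [ 1.00e-04  9.20e-01 -3.92e-01]
 [-1.00e+00  1.00e-04 -0.00e+00]]
cam in tool [[-2.000e-04 -2.949e-01  9.555e-01 -6.980e-02]
 [ 1.000e+00  7.000e-04  4.000e-04  3.000e-04]
 [-7.000e-04  9.555e-01  2.949e-01 -7.470e-02]
 [ 0.000e+00  0.000e+00  0.000e+00  1.000e+00]]
(267, 194) [ 0.06052485 -0.0425     -0.00678865]
(267, 368) [ 0.05726103  0.0425     -0.00854291]
(267, 182) [ 0.04445216 -0.0425     -0.01512312]
(266, 379) [ 0.04303744  0.0425     -0.0163952 ]
cone_a_mid 0.74 [392.7 282.1 414.2 305. ] [292.7 402.4] 235
cone_a_mid 0.7 [382.8 246.5 403.2 268.4] [256.5 393.2] 310
cone_a_mid 0.64 [422.  252.  443.4 273. ] [261.7 429.1] 274
cone_c_mid 0.7 [289.9 188.6 316.3 210.6] [198.  300.8] 234
flat_washer_mid 0.63 [289.3 242.7 304.2 268.2] [254.2 295.7] 281
```

View pics/zw.png

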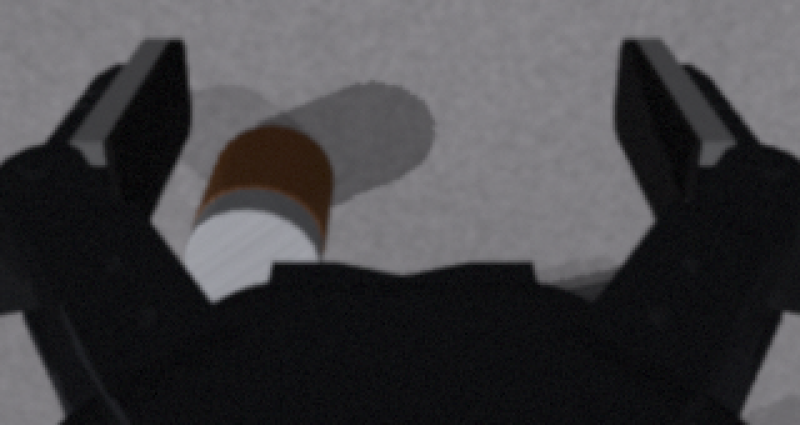

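```bash
cat > plan.py <<'E'
from h import *
import math,sys,json
def pose():
    o=manip.get_obs(); q=o["ee_rot"]
    from scipy.spatial.transform import Rotation as R
    r=R.from_quat(q).as_matrix(); return np.array(o["position"]),math.degrees(math.atan2(r[1,2],r[0,2])),o
def rows(p,phi,wps,clo,vmax=.95,tmax=7,minrows=1):
    """wps: list of (x,y,z,phi) ; returns rows"""
    out=[];p=np.array(p,float)
    for w in wps:
        t=np.array(w[:3],float); dphi=(w[3]-phi)  # no wrap
        n=max(minrows,math.ceil(abs(dphi)/tmax-1e-6))
        start=p.copy()
        while True:
            ok=True;tmp=[];pp=start.copy();f=phi
            for i in range(n):
                tgt=start+(t-start)*(i+1)/n; d=tgt-pp
                z=np.array([math.cos(math.radians(f)),math.sin(math.radians(f))]);y=np.array([-z[1],z[0]])
                s=np.round(np.array([-d[2],d[:2]@y,d[:2]@z])/.025,2)
                turn=round(-(phi+dphi*(i+1)/n-f),1)
                if abs(s).max()>vmax or np.linalg.norm(s)>1.5: ok=False;break
                tmp.append([clo,*[float(v) for v in s],float(turn)])
                pp=pp+np.array([*(s[1]*y+s[2]*z),-s[0]])*.025; f-=turn
            if ok:break
            n+=1
        out+=tmp;p=pp;phi=f
    return out,p,phi
def show(rs):
    for i in range(0,len(rs),12): print(json.dumps(rs[i:i+12]).replace(", ",",").replace(".0,",",").replace(".0]","]"))
def go(wps,clo,**k):
    p,f,o=pose(); wps=[(*w[:3],w[3]) for w in wps]
    rs,pe,fe=rows(p,f,wps,clo,**k); print("from",np.round(p,4),round(f,1),"to",np.round(pe,4),round(fe,1),len(rs)); show(rs)
E
python3 - <<'E'
from plan import *
go([(.58,.14,.30,-90)],0)
E
```

```text
from [0.245 0.575 0.304] -23.1 to [0.5799 0.1401 0.3   ] -90.0 24
[[0,0.01,-0.45,0.8,2.8],[0,0,-0.41,0.82,2.8],[0,0.01,-0.37,0.83,2.8],[0,0.01,-0.32,0.86,2.8],[0,0,-0.29,0.87,2.7],[0,0.01,-0.24,0.88,2.8],[0,0.01,-0.2,0.89,2.8],[0,0,-0.16,0.91,2.8],[0,0.01,-0.11,0.9,2.8],[0,0.01,-0.06,0.92,2.8],[0,0,-0.03,0.91,2.8],[0,0.01,0.02,0.92,2.8]]
[[0,0.01,0.07,0.91,2.7],[0,0,0.11,0.91,2.8],[0,0.01,0.15,0.9,2.8],[0,0.01,0.2,0.89,2.8],[0,0,0.24,0.88,2.8],[0,0.01,0.29,0.87,2.8],[0,0.01,0.32,0.86,2.8],[0,0,0.37,0.84,2.8],[0,0.01,0.41,0.82,2.8],[0,0.01,0.45,0.79,2.7],[0,0,0.48,0.78,2.8],[0,0.01,0.52,0.75,2.8]]
```

>>> arm_command:
  moves:
    - [[0,0.01,-0.45,0.8,2.8],[0,0,-0.41,0.82,2.8],[0,0.01,-0.37,0.83,2.8],[0,0.01,-0.32,0.86,2.8],[0,0,-0.29,0.87,2.7],[0,0.01,-0.24,0.88,2.8],[0,0.01,-0.2,0.89,2.8],[0,0,-0.16,0.91,2.8],[0,0.01,-0.11,0.9,2.8],[0,0.01,-0.06,0.92,2.8],[0,0,-0.03,0.91,2.8],[0,0.01,0.02,0.92,2.8]]

```text
clock: 2.45
position: [0.4138, 0.3555, 0.302]
ee_rot: [0.337, 0.622, -0.337, 0.622]
ft_force: [0.8, -0.2, 0.8]
grip_width: 1.0
```

>>> arm_command:
  moves:
    - [[0,0.01,0.07,0.91,2.7],[0,0,0.11,0.91,2.8],[0,0.01,0.15,0.9,2.8],[0,0.01,0.2,0.89,2.8],[0,0,0.24,0.88,2.8],[0,0.01,0.29,0.87,2.8],[0,0.01,0.32,0.86,2.8],[0,0,0.37,0.84,2.8],[0,0.01,0.41,0.82,2.8],[0,0.01,0.45,0.79,2.7],[0,0,0.48,0.78,2.8],[0,0.01,0.52,0.75,2.8]]

```text
clock: 3.45
position: [0.5812, 0.1381, 0.2999]
ee_rot: [-0.501, -0.499, 0.501, -0.499]
ft_force: [-0.0, 0.4, 0.1]
grip_width: 0.999
```

```bash
cat > look.py <<'E'
import sys
from plan import *
nm=sys.argv[1]; qs=[a.split("=") for a in sys.argv[2:]]
p,f,o=pose(); print(round(o["clock"],2),np.round(p,4),round(f,1),"F",np.round(o["ft_force"],1),"w",round(o["grip_width"],3),"j7",round(o["joint_pos"][6],2))
c=cam("wrist"); im=manip.camera("wrist"); cv2.imwrite(f"pics/{nm}.png",im[:,:,::-1])
for q,z in qs:
    for r in manip.pinpoint(q,"wrist"):
        if r["confidence"]>.15: print(q,round(r["confidence"],2),np.round(r["pixel"],1),np.round(at_z(c,r["pixel"],float(z))[:2],4))
E
python3 look.py w1 arbor_seat=.022 keeper_pivot=.082 keeper_knob=.115
```

```text
3.45 [0.5812 0.1381 0.2999] -90.2 F [-0.   0.4  0.1] w 0.999 j7 -0.23
arbor_seat 0.64 [179.3 295.1] [0.5992 0.1488]
keeper_pivot 0.55 [ 94.9 323.3] [0.6215 0.2386]
keeper_knob 0.96 [223.4 286.5] [0.5872 0.1253]
```

View pics/w1.png

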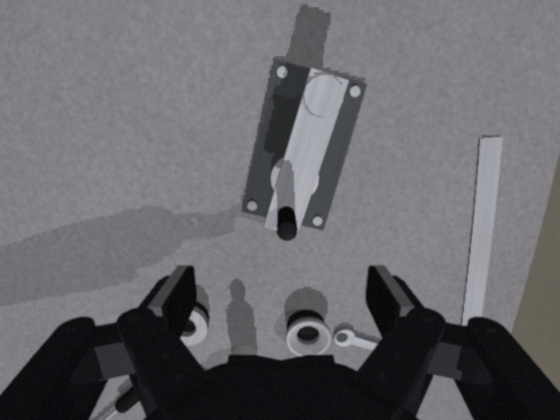

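```bash
python3 - <<'E'
from plan import *
go([(.5875,.1255,.172,-98)],.5)
E
```

```text
from [0.5805 0.1389 0.2996] -90.1 to [0.5875 0.1255 0.1719] -98.0 6
[[0.5,0.85,0.05,0.09,1.3],[0.5,0.85,0.05,0.09,1.3],[0.5,0.85,0.05,0.09,1.3],[0.5,0.85,0.05,0.08,1.4],[0.5,0.85,0.05,0.09,1.3],[0.5,0.86,0.06,0.08,1.3]]
```

>>> arm_command:
  moves:
    - [[0.5,0.85,0.05,0.09,1.3],[0.5,0.85,0.05,0.09,1.3],[0.5,0.85,0.05,0.09,1.3],[0.5,0.85,0.05,0.08,1.4],[0.5,0.85,0.05,0.09,1.3],[0.5,0.86,0.06,0.08,1.3],[0.68,0,0,0,0],[0.7,0,0,0,0],[0.7,0,0,0,0]]
  force: 20

```text
clock: 4.4
position: [0.5873, 0.1274, 0.1735]
ee_rot: [0.533, 0.465, -0.532, 0.465]
ft_force: [0.0, -0.4, 0.0]
grip_width: 0.301
```

```bash
python3 look.py w2 keeper_pivot=.082 keeper_knob=.115
```

```text
4.4 [0.5873 0.1274 0.1735] -97.8 F [ 0.  -0.4  0. ] w 0.301 j7 -0.29
keeper_pivot 0.84 [ 43.4 315.1] [0.6204 0.238 ]
keeper_knob 0.91 [287.7 275.4] [0.5851 0.125 ]
```

View pics/w2.png

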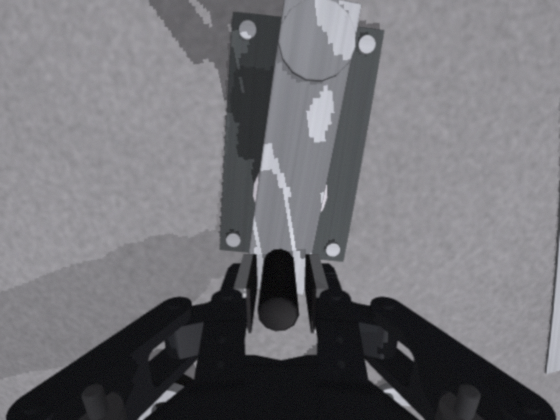

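```bash
python3 - <<'E'
from plan import *
p,f,o=pose(); w=[]
for i in range(1,18):
    a=math.radians(-106.9-97*i/17); w.append((.620+.1155*math.cos(a),.2385+.1155*math.sin(a),.1725,f+(-178-f)*i/17))
go(w,.7)
E
```

```text
from [0.5875 0.1271 0.1737] -97.8 to [0.5143 0.2854 0.1724] -178.0 17
[[0.7,0.05,-0.5,-0.12,4.7],[0.7,-0,-0.45,-0.11,4.7],[0.7,-0,-0.44,-0.11,4.7],[0.7,-0,-0.45,-0.11,4.8],[0.7,-0,-0.44,-0.13,4.7],[0.7,-0,-0.44,-0.13,4.7],[0.7,-0,-0.44,-0.15,4.7],[0.7,-0,-0.43,-0.14,4.7],[0.7,-0,-0.44,-0.16,4.7],[0.7,-0,-0.43,-0.16,4.8],[0.7,-0,-0.42,-0.18,4.7],[0.7,-0,-0.43,-0.17,4.7]]
[[0.7,-0,-0.42,-0.19,4.7],[0.7,-0,-0.41,-0.19,4.7],[0.7,-0,-0.42,-0.2,4.7],[0.7,-0,-0.41,-0.21,4.8],[0.7,-0,-0.41,-0.21,4.7]]
```

>>> arm_command:
  moves:
    - [[0.7,0.05,-0.5,-0.12,4.7],[0.7,0,-0.45,-0.11,4.7],[0.7,0,-0.44,-0.11,4.7],[0.7,0,-0.45,-0.11,4.8],[0.7,0,-0.44,-0.13,4.7],[0.7,0,-0.44,-0.13,4.7],[0.7,0,-0.44,-0.15,4.7],[0.7,0,-0.43,-0.14,4.7],[0.7,0,-0.44,-0.16,4.7],[0.7,0,-0.43,-0.16,4.8],[0.7,0,-0.42,-0.18,4.7],[0.7,0,-0.43,-0.17,4.7]]

```text
clock: 5.55
position: [0.5044, 0.2294, 0.172]
ee_rot: [0.69, 0.155, -0.689, 0.155]
ft_force: [1.1, -0.3, -0.4]
grip_width: 0.303
```

>>> arm_command:
  moves:
    - [[0.7,0,-0.42,-0.19,4.7],[0.7,0,-0.41,-0.19,4.7],[0.7,0,-0.42,-0.2,4.7],[0.7,0,-0.41,-0.21,4.8],[0.7,0,-0.41,-0.21,4.7],[0.6,0,0,0,0],[0.5,-0.5,0,0,0],[0.5,-1,0,0,0],[0.4,-1,0,0,0]]

```text
clock: 6.3
position: [0.5136, 0.2836, 0.2348]
ee_rot: [-0.707, -0.012, 0.707, -0.013]
ft_force: [0.4, -0.3, 0.5]
grip_width: 0.597
```

```bash
python3 - <<'E'
from plan import *
p,f,o=pose(); print(round(o["clock"],2),np.round(p,4),round(f,1),np.round(o["ft_force"],1))
for n in ["scene","top"]:
    im=manip.camera(n); cv2.imwrite(f"pics/{n}1.png",im[:,:,::-1]); c=cam(n)
    for q,z in dict(arbor_seat=.022,keeper_pivot=.082,keeper_knob=.115).items():
        for r in manip.pinpoint(q,n):
            if r["confidence"]>.15: print(n,q,round(r["confidence"],2),np.round(r["pixel"],1),np.round(at_z(c,r["pixel"],z)[:2],4))
a=cv2.imread("pics/top1.png");b=cv2.imread("pics/scene1.png")
cv2.imwrite("pics/za1.png",np.hstack([cv2.resize(a[150:250,160:260],None,fx=4,fy=4,interpolation=3),cv2.resize(b[140:240,300:400],None,fx=4,fy=4,interpolation=3)]))
# transit plan: to above dome1, high, with views
go([(.55,.10,.26,-120),(.43,-.20,.26,-60)],0)
E
```

```text
6.3 [0.5136 0.2836 0.2348] -178.0 [ 0.4 -0.3  0.5]
scene arbor_seat 0.71 [200.7 341.6] [0.5961 0.1579]
scene keeper_pivot 0.82 [179.8 372.9] [0.6181 0.24  ]
scene keeper_knob 0.57 [143.1 364.5] [0.5136 0.2897]
scene keeper_knob 0.43 [213.2 204.8] [ 0.5115 -0.2175]
scene keeper_knob 0.2 [242.8 186. ] [ 0.57   -0.2945]
top arbor_seat 0.73 [230.7 370.5] [ 0.5224 -0.29  ]
top arbor_seat 0.56 [202.6 228.5] [0.6082 0.1531]
top keeper_pivot 0.83 [196.1 199.7] [0.6168 0.2346]
top keeper_pivot 0.48 [226.9 319.4] [ 0.5252 -0.1273]
top keeper_knob 0.97 [229.7 179. ] [0.5096 0.2873]
top keeper_knob 0.67 [233.6 370.1] [ 0.502  -0.2734]
from [0.5134 0.2845 0.2328] -178.0 to [ 0.43   -0.2001  0.26  ] -60.0 23
[[0,-0.12,0.83,-0.13,-6.4],[0,-0.12,0.83,-0.05,-6.5],[0,-0.12,0.83,0.06,-6.4],[0,-0.12,0.83,0.14,-6.5],[0,-0.12,0.8,0.24,-6.4],[0,-0.13,0.77,0.33,-6.5],[0,-0.12,0.73,0.41,-6.4],[0,-0.12,0.67,0.49,-6.5],[0,-0.12,0.62,0.56,-6.4],[0,0,0.13,0.91,-4.3],[0,0,0.07,0.92,-4.3],[0,0,-0.01,0.93,-4.3]]
[[0,0,-0.07,0.92,-4.3],[0,0,-0.15,0.91,-4.2],[0,0,-0.21,0.9,-4.3],[0,0,-0.27,0.88,-4.3],[0,0,-0.35,0.86,-4.3],[0,0,-0.4,0.83,-4.3],[0,0,-0.47,0.79,-4.3],[0,0,-0.52,0.76,-4.3],[0,0,-0.58,0.72,-4.3],[0,0,-0.64,0.67,-4.3],[0,0,-0.68,0.63,-4.2]]
```

View pics/za1.png

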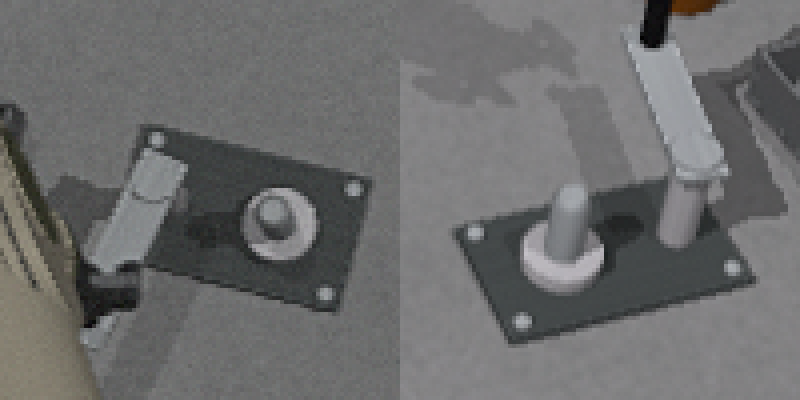

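>>> arm_command:
  moves:
    - [[0,-0.12,0.83,-0.13,-6.4],[0,-0.12,0.83,-0.05,-6.5],[0,-0.12,0.83,0.06,-6.4],[0,-0.12,0.83,0.14,-6.5],[0,-0.12,0.8,0.24,-6.4],[0,-0.13,0.77,0.33,-6.5],[0,-0.12,0.73,0.41,-6.4],[0,-0.12,0.67,0.49,-6.5],[0,-0.12,0.62,0.56,-6.4],[0,0,0,0,0]]

```text
clock: 7.53
position: [0.5509, 0.0953, 0.2609]
ee_rot: [-0.612, -0.353, 0.612, -0.354]
ft_force: [1.2, -0.8, 0.9]
grip_width: 0.999
```

```bash
python3 look.py w3 arbor_seat=.022 keeper_pivot=.082 keeper_knob=.115; python3 - <<'E'
from plan import *
c=cam("wrist")
for m in manip.regions_of("arbor_seat","wrist")[:2]: print(m["confidence"],m["rect"])
for q in [(.599,.1485,.022),(.599,.1485,.079)]: print(proj(c,q))
go([(.43,-.20,.26,-60)],0)
E
```

```text
7.53 [0.5509 0.0953 0.2609] -119.9 F [ 1.2 -0.8  0.9] w 0.999 j7 -0.67
arbor_seat 0.7 [125.  294.6] [0.6005 0.1517]
keeper_pivot 0.77 [  9.5 266. ] [0.6209 0.2375]
0.68 [54.3, 0.0, 358.6, 193.4]
0.2 [388.6, 265.1, 429.4, 302.7]
[133.62494922 298.9600175 ]
[136.00284456 303.00405942]
from [0.5499 0.1016 0.2601] -120.1 to [ 0.43   -0.2001  0.2599] -60.0 14
[[0,0,0.14,0.92,-4.3],[0,0,0.06,0.92,-4.3],[0,0,-0,0.93,-4.3],[0,0,-0.07,0.92,-4.3],[0,0,-0.15,0.92,-4.3],[0,0,-0.21,0.9,-4.2],[0,0,-0.27,0.89,-4.3],[0,0,-0.34,0.86,-4.3],[0,0,-0.41,0.83,-4.3],[0,0,-0.47,0.81,-4.3],[0,0,-0.52,0.76,-4.3],[0,0,-0.58,0.72,-4.3]]
[[0,0,-0.64,0.68,-4.3],[0,0.01,-0.68,0.63,-4.3]]
```

View pics/w3.png

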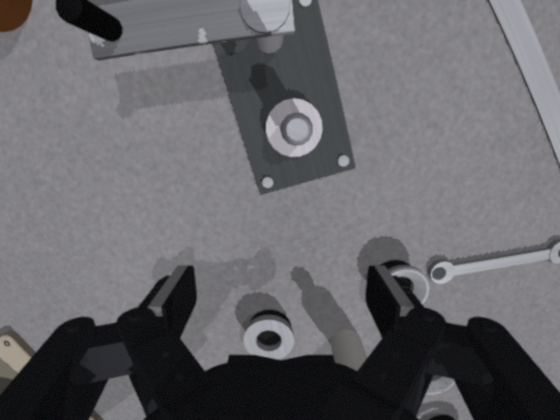

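```bash
cat > look2.py <<'E'
import sys
from plan import *
nm=sys.argv[1]
p,f,o=pose(); c=cam("wrist"); im=manip.camera("wrist"); cv2.imwrite(f"pics/{nm}.png",im[:,:,::-1])
np.savez(f"{nm}.npz",K=c[0],d=c[1],P=c[2],p=p,f=f,im=im); print(round(o["clock"],2),np.round(p,4),round(f,1),"F",np.round(o["ft_force"],1))
E
python3 look2.py w4; python3 - <<'E'
from h import *
D=np.load("w4.npz"); im=D["im"]; cv2.imwrite("pics/w4z.png",cv2.resize(im[60:210,200:400,::-1],None,fx=4,fy=4,interpolation=3))
c=(D["K"],D["d"],D["P"]); print(proj(c,(.6,.15,.022)),proj(c,(.6,.15,.079)))
E
```

```text
7.78 [0.5499 0.1016 0.2601] -120.1 F [ 0.5 -0.4  0.7]
[132.02107985 299.24930435] [134.04103993 303.37098011]
```

View pics/w4z.png

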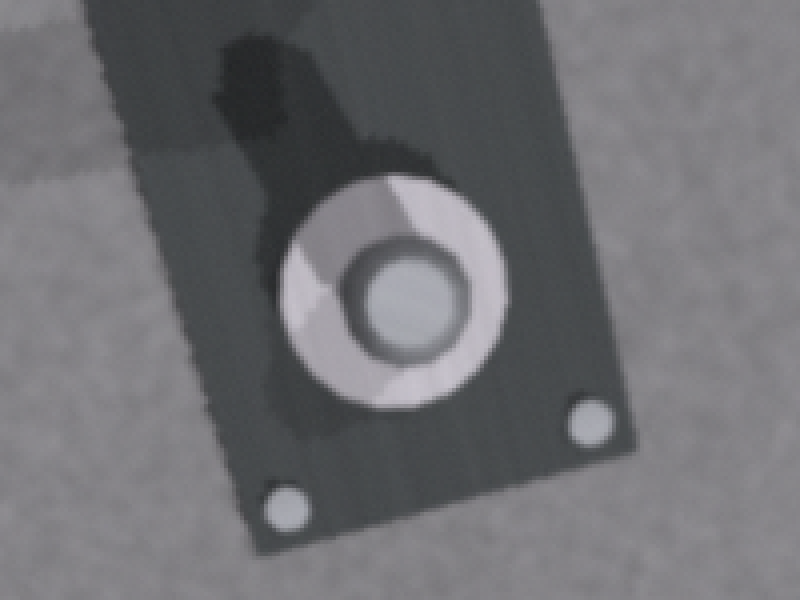

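```bash
python3 - <<'E'
from h import *
D=np.load("w4.npz"); c=(D["K"],D["d"],D["P"])
print(at_z(c,(132.4,298.0),.022),at_z(c,(135.1,303.0),.079))
E
```

```text
[0.59872045 0.15030489 0.022     ] [0.59932126 0.14940484 0.079     ]
```

>>> arm_command:
  moves:
    - [[0,0,0.14,0.92,-4.3],[0,0,0.06,0.92,-4.3],[0,0,0,0.93,-4.3],[0,0,-0.07,0.92,-4.3],[0,0,-0.15,0.92,-4.3],[0,0,-0.21,0.9,-4.2],[0,0,-0.27,0.89,-4.3],[0,0,-0.34,0.86,-4.3],[0,0,-0.41,0.83,-4.3],[0,0,-0.47,0.81,-4.3],[0,0,-0.52,0.76,-4.3],[0,0,-0.58,0.72,-4.3]]

```text
clock: 8.83
position: [0.4472, -0.1582, 0.2606]
ee_rot: [0.397, 0.585, -0.397, 0.585]
ft_force: [0.4, 0.5, -1.0]
grip_width: 1.003
```

>>> arm_command:
  moves:
    - [[0,0,-0.64,0.68,-4.3],[0,0,-0.68,0.63,-4.3],[0,0,0,0,0],[0,0,0,0,0],[0,0,0,0,0]]

```text
clock: 9.25
position: [0.4307, -0.2002, 0.2605]
ee_rot: [0.354, 0.612, -0.353, 0.612]
ft_force: [0.4, 0.8, -0.6]
grip_width: 1.001
```

```bash
python3 look2.py w5; python3 look.py w5b cone_a_mid=.0265 cone_c_mid=.0265
```

```text
9.25 [ 0.4307 -0.2002  0.2605] -60.0 F [ 0.4  0.8 -0.6]
9.3 [ 0.4309 -0.1999  0.2605] -59.9 F [-0.3 -0.8  0.2] w 0.999 j7 0.88
cone_a_mid 0.88 [286.2 134.3] [ 0.3352 -0.382 ]
cone_a_mid 0.71 [361.6 179.8] [ 0.4283 -0.4585]
cone_a_mid 0.69 [313.  221.9] [ 0.4425 -0.3614]
cone_c_mid 0.82 [183.4 486.2] [ 0.6159 -0.0749]
```

View pics/w5.png

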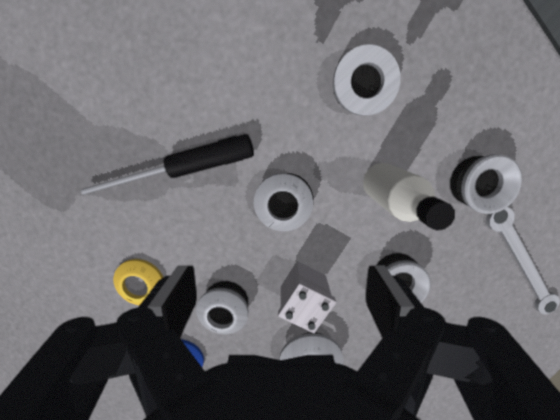

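```bash
python3 - <<'E'
from h import *
D=np.load("w5.npz"); im=D["im"]; 
cv2.imwrite("pics/w5z.png",np.hstack([cv2.resize(im[160:250,240:330,::-1],None,fx=4.4,fy=4.4,interpolation=3),cv2.resize(im[140:230,440:530,::-1],None,fx=4.4,fy=4.4,interpolation=3)]))
c=(D["K"],D["d"],D["P"])
print(at_z(c,(204,283),.035),at_z(c,(202,283.5),.023),at_z(c,(203,283.3),.0265))
print(proj(c,(.43,-.21,.035)),at_z(c,(183,492),.033))
E
```

```text
[ 0.43631023 -0.20352727  0.035     ] [ 0.43738236 -0.20410745  0.023     ] [ 0.43725642 -0.2043823   0.0265    ]
[206.26186493 274.64464842] [ 0.61651845 -0.07287504  0.033     ]
```

View pics/w5z.png

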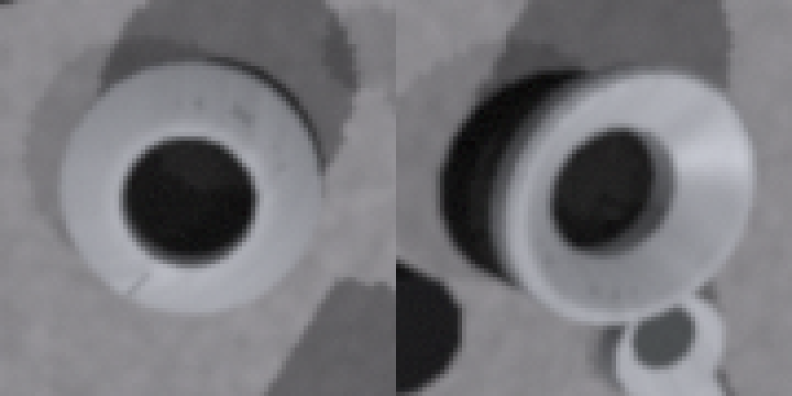

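```bash
python3 - <<'E'
from plan import *
D=np.load("w5.npz"); c=(D["K"],D["d"],D["P"])
print("driver",at_z(c,(145,252),.013),at_z(c,(165,170),.013))
go([(.437,-.2043,.15,-80),(.437,-.2043,.085,-80)],0)
E
```

```text
driver [ 0.37863726 -0.16916755  0.013     ] [ 0.31135229 -0.23201314  0.013     ]
from [ 0.4308 -0.2003  0.2606] -59.9 to [ 0.437  -0.2043  0.0851] -80.0 8
[[0,0.88,0.03,0.05,4],[0,0.89,0.03,0.05,4],[0,0.88,0.03,0.05,4.1],[0,0.89,0.04,0.05,4],[0,0.88,0.04,0.04,4],[0,0.87,0,0,-0],[0,0.86,0,0,-0],[0,0.87,0,0,-0]]
```

>>> arm_command:
  moves:
    - [[0,0.88,0.03,0.05,4],[0,0.89,0.03,0.05,4],[0,0.88,0.03,0.05,4.1],[0,0.89,0.04,0.05,4],[0,0.88,0.04,0.04,4],[0,0.87,0,0,0],[0,0.86,0,0,0],[0,0.87,0,0,0],[0,0,0,0,0],[0,0,0,0,0]]
  force: 40

```text
clock: 10.28
position: [0.4361, -0.2049, 0.0847]
ee_rot: [0.454, 0.542, -0.455, 0.541]
ft_force: [-0.7, 0.4, 0.1]
grip_width: 0.999
```

```bash
python3 look2.py w6
```

```text
10.28 [ 0.4361 -0.2049  0.0847] -80.1 F [-0.7  0.4  0.1]
```

View pics/w6.png

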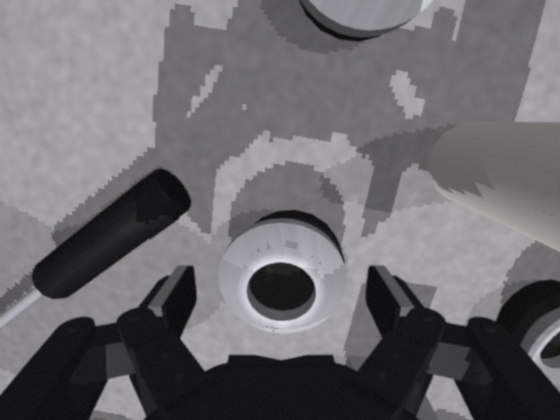

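```bash
python3 - <<'E'
from h import *
D=np.load("w6.npz"); c=(D["K"],D["d"],D["P"])
print(at_z(c,(285,281.5),.035), D["p"])
E
```

```text
[ 0.43641225 -0.20093159  0.035     ] [ 0.43610083 -0.20487915  0.08472964]
```

>>> arm_command:
  moves:
    - [[0,0,0,-0.08,0],[0.5,0,0,0,0],[0.5,0,0,0,0],[0.5,0,0,0,0],[0.5,0,0,0,0]]
  force: 40

```text
clock: 10.75
position: [0.437, -0.2038, 0.0865]
ee_rot: [0.455, 0.541, -0.454, 0.542]
ft_force: [-1.6, -1.4, 8.6]
grip_width: 0.729
```

```bash
python3 look2.py w7;python3 - <<'E'
from plan import *
print(pose()[2]["grip_width"]); im=cv2.imread("pics/w7.png"); cv2.imwrite("pics/w7z.png",cv2.resize(im[200:350,170:390],None,fx=3.6,fy=3.6,interpolation=3))
E
```

```text
10.75 [ 0.437  -0.2038  0.0865] -80.1 F [-1.6 -1.4  8.6]
0.7268278955725821
```

View pics/w7z.png

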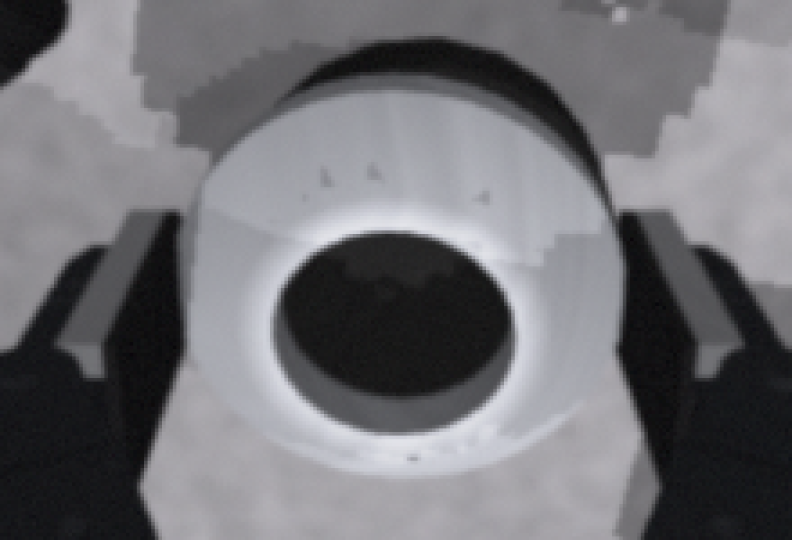

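>>> arm_command:
  moves:
    - [[0.5,0,0,0,0],[0.5,0,0,0,0],[0.5,-0.4,0,0,0],[0.5,-0.8,0,0,0],[0.5,-0.8,0,0,0],[0.5,0,0,0,0],[0.5,0,0,0,0]]

```text
clock: 11.38
position: [0.4368, -0.2032, 0.1363]
ee_rot: [0.456, 0.541, -0.454, 0.542]
ft_force: [-0.1, -0.0, -1.8]
grip_width: 0.724
```

```bash
python3 look2.py w8;python3 - <<'E'
from plan import *
print(pose()[2]["grip_width"]); im=cv2.imread("pics/w8.png"); cv2.imwrite("pics/w8z.png",cv2.resize(im[200:350,170:390],None,fx=3.6,fy=3.6,interpolation=3))
c=manip.camera("scene"); cv2.imwrite("pics/s8.png",cv2.resize(c[170:290,120:280,::-1],None,fx=4.5,fy=4.5,interpolation=3))
E
```

```text
11.38 [ 0.4368 -0.2032  0.1363] -80.1 F [-0.1 -0.  -1.8]
0.7248122418257906
```

View pics/w8z.png

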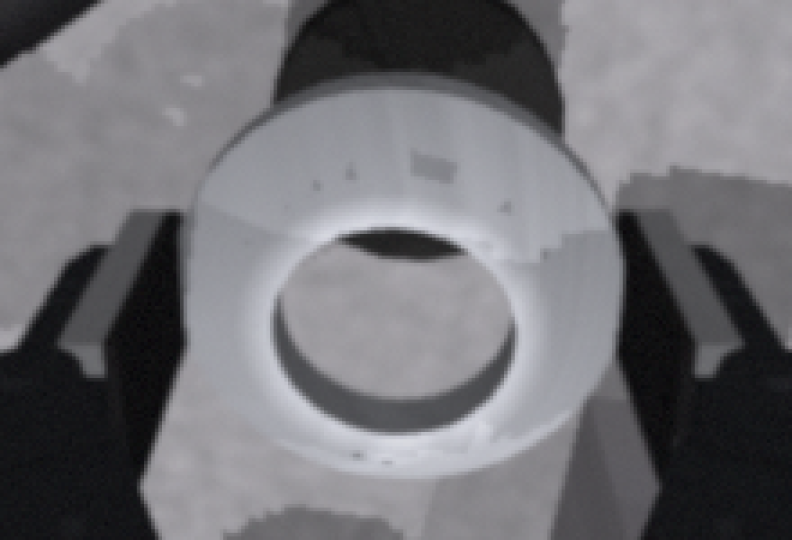

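View pics/s8.png

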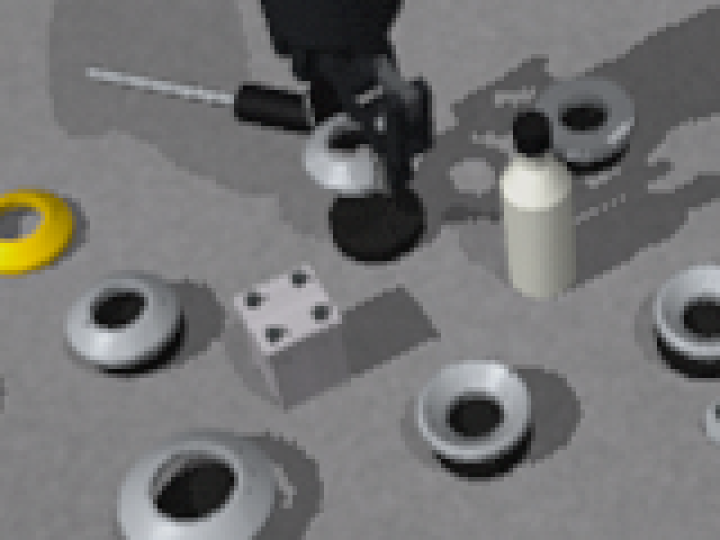

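```bash
python3 - <<'E'
from plan import *
D=np.load("w8.npz"); K,d,P=D["K"],D["d"],D["P"]
from scipy.spatial.transform import Rotation as R
f=math.radians(float(D["f"])); z=np.array([math.cos(f),math.sin(f),0]);y=np.array([-z[1],z[0],0]);x=np.array([0,0,-1.])
T=np.c_[x,y,z]
def tool(px):
    u=cv2.undistortPoints(np.array([[[px[1],px[0]]]],float),K,d)[0,0]
    return T.T@(P[:3,3]-D["p"]), T.T@P[:3,:3]@np.array([u[0],u[1],1])
for px,s in [((258.3,221.2),-1),((258.3,342.5),1)]:
    o,v=tool(px)
    for h in (.031,.032):
        t=(s*h-o[1])/v[1]; print(px,h,o+v*t)
# bore center: zoom cols 275..517 -> , rows 228..434
px=(200+331/3.6-.4,170+396/3.6-.4); o,v=tool(px)
for dx in (.0515,.0525): t=(dx-o[0])/v[0]; print("bore",px,dx,o+v*t)
print("proj tip bottom in scene:")
c=cam("scene")
for xx in (.067,.07,.073):
    for s in (-1,1): print(xx,s,proj(c,D["p"]+T@np.array([xx,s*.034,0])))
E
```

```text
(258.3, 221.2) 0.031 [ 0.07352149 -0.031      -0.00588094]
(258.3, 221.2) 0.032 [ 0.07808178 -0.032      -0.00367389]
(258.3, 342.5) 0.031 [ 0.06014767  0.031      -0.01231515]
(258.3, 342.5) 0.032 [ 0.06439963  0.032      -0.01025606]
bore (291.5444444444445, 279.6) 0.0515 [0.0515     0.00035016 0.00071911]
bore (291.5444444444445, 279.6) 0.0525 [0.0525     0.00034948 0.00134532]
proj tip bottom in scene:
0.067 -1 [196.48804257 191.86973342]
0.067 1 [210.95750901 206.78287356]
0.07 -1 [197.23047006 192.01657717]
0.07 1 [211.69281249 206.90445044]
0.073 -1 [197.97005811 192.16285375]
0.073 1 [212.42522627 207.02554498]
```

```bash
python3 - <<'E'
from plan import *
go([(.4415,-.195,.235,-80),(.595,.135,.235,-62),(.599,.150,.185,-60)],.5)
E
```

```text
from [ 0.436  -0.2029  0.1349] -80.1 to [0.5989 0.1501 0.1851] -60.0 21
[[0.5,-0.8,0.05,-0.05,-0],[0.5,-0.8,0.06,-0.06,-0],[0.5,-0.8,0.05,-0.05,-0],[0.5,-0.8,0.06,-0.06,-0],[0.5,-0.81,0.05,-0.05,-0.1],[0.5,0,0.64,-0.92,-1.4],[0.5,0,0.67,-0.9,-1.4],[0.5,0,0.68,-0.88,-1.3],[0.5,0,0.71,-0.87,-1.4],[0.5,0,0.73,-0.86,-1.4],[0.5,0,0.74,-0.83,-1.4],[0.5,0,0.77,-0.81,-1.4]]
[[0.5,0,0.79,-0.8,-1.4],[0.5,0,0.81,-0.78,-1.3],[0.5,0,0.82,-0.76,-1.4],[0.5,0,0.84,-0.73,-1.4],[0.5,0,0.86,-0.72,-1.4],[0.5,0,0.88,-0.7,-1.4],[0.5,0.67,0.14,-0.15,-0.7],[0.5,0.67,0.15,-0.15,-0.6],[0.5,0.66,0.14,-0.15,-0.7]]
```

>>> arm_command:
  moves:
    - [[0.5,-0.8,0.05,-0.05,0],[0.5,-0.8,0.06,-0.06,0],[0.5,-0.8,0.05,-0.05,0],[0.5,-0.8,0.06,-0.06,0],[0.5,-0.81,0.05,-0.05,-0.1],[0.5,0,0.64,-0.92,-1.4],[0.5,0,0.67,-0.9,-1.4],[0.5,0,0.68,-0.88,-1.3],[0.5,0,0.71,-0.87,-1.4],[0.5,0,0.73,-0.86,-1.4],[0.5,0,0.74,-0.83,-1.4],[0.5,0,0.77,-0.81,-1.4]]

```text
clock: 12.48
position: [0.5246, -0.0162, 0.2345]
ee_rot: [0.406, 0.579, -0.407, 0.578]
ft_force: [0.5, 0.3, -1.0]
grip_width: 0.718
```

>>> arm_command:
  moves:
    - [[0.5,0,0.79,-0.8,-1.4],[0.5,0,0.81,-0.78,-1.3],[0.5,0,0.82,-0.76,-1.4],[0.5,0,0.84,-0.73,-1.4],[0.5,0,0.86,-0.72,-1.4],[0.5,0,0.88,-0.7,-1.4],[0.5,0.67,0.14,-0.15,-0.7],[0.5,0.67,0.15,-0.15,-0.6],[0.5,0.66,0.14,-0.15,-0.7],[0.5,0,0,0,0],[0.5,0,0,0,0],[0.5,0,0,0,0]]

```text
clock: 13.48
position: [0.5996, 0.1493, 0.1859]
ee_rot: [0.354, 0.612, -0.354, 0.612]
ft_force: [0.4, 0.3, -1.3]
grip_width: 0.723
```

```bash
python3 look2.py w9;python3 - <<'E'
from plan import *
print(pose()[2]["grip_width"]); im=cv2.imread("pics/w9.png"); cv2.imwrite("pics/w9z.png",cv2.resize(im[200:350,170:390],None,fx=3.6,fy=3.6,interpolation=3))
E
```

```text
13.48 [0.5996 0.1493 0.1859] -60.0 F [ 0.4  0.3 -1.3]
0.7215213605375439
```

View pics/w9z.png

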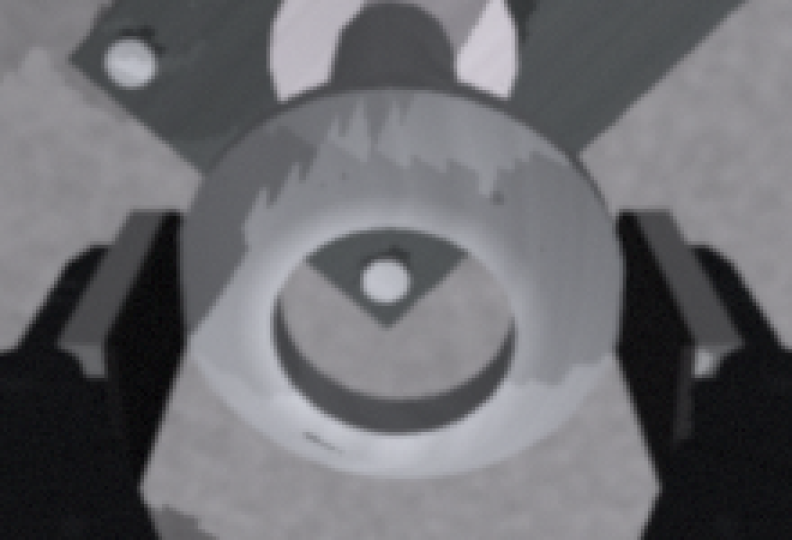

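>>> arm_command:
  moves:
    - [[0.5,0.6,0,0,0],[0.5,0.6,0,0,0],[0.5,0.1,0,0,0],[0.5,0,0,0,0],[0.5,0,0,0,0]]

```text
clock: 13.95
position: [0.5998, 0.1495, 0.1541]
ee_rot: [0.354, 0.612, -0.353, 0.613]
ft_force: [0.5, -0.6, -1.8]
grip_width: 0.722
```

```bash
python3 look2.py w10;python3 - <<'E'
from plan import *
im=cv2.imread("pics/w10.png"); a=cv2.resize(im[200:350,170:390],None,fx=3.6,fy=3.6,interpolation=3);cv2.imwrite("pics/w10z.png",a)
c=manip.camera("scene"); cv2.imwrite("pics/s10.png",cv2.resize(c[140:240,290:400,::-1],None,fx=6,fy=6,interpolation=3))
E
```

```text
13.95 [0.5998 0.1495 0.1541] -60.0 F [ 0.5 -0.6 -1.8]
```

View pics/w10z.png

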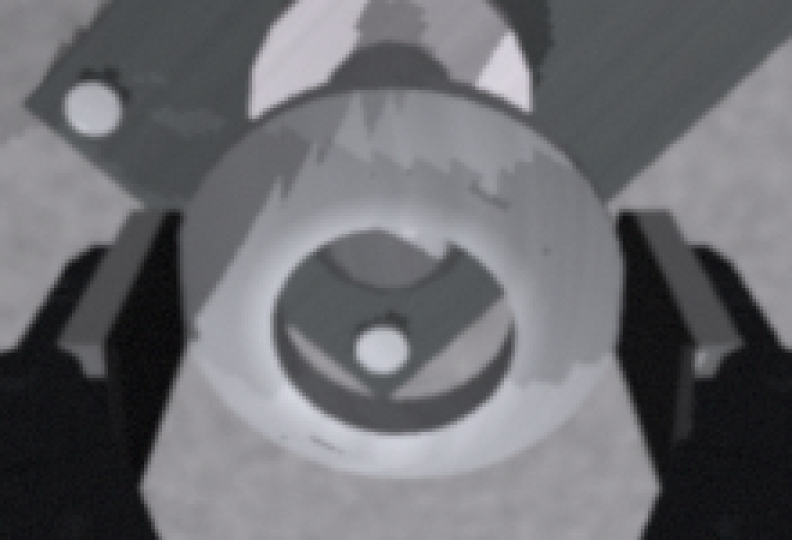

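View pics/s10.png

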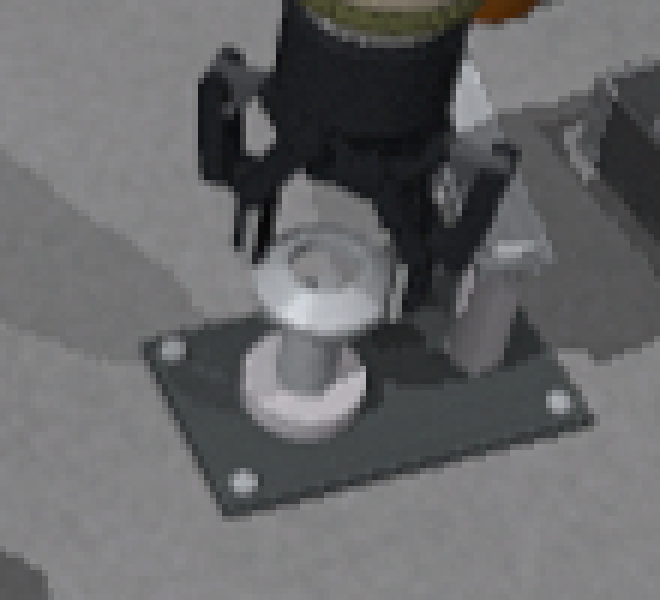

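```bash
python3 - <<'E'
from plan import *
D=np.load("w10.npz"); c=(D["K"],D["d"],D["P"]); p=D["p"]; f=math.radians(float(D["f"]))
z=np.array([math.cos(f),math.sin(f)])
q=at_z(c,(279.6,279),.079); print(q, "tip edge rel TCP along z", (q[:2]-p[:2])@z, "=> axis", q[:2]-z*.0105)
b=at_z(c,(291.5,279.6),p[2]-.0515); print("bore rel", (b[:2]-p[:2])@z)
# seat circle center: cols 250..533 widest at row?
E
```

```text
[0.60363382 0.14241699 0.079     ] tip edge rel TCP along z 0.008078874230676521 => axis [0.59838458 0.1515107 ]
bore rel 0.0009234824720266157
```

>>> arm_command:
  moves:
    - [[0.5,0,0,-0.1,0],[0.5,0.2,0,0,0],[0.5,0.2,0,0,0],[0.5,0,0,0,0],[0.5,0,0,0,0]]

```text
clock: 14.47
position: [0.5977, 0.1518, 0.1423]
ee_rot: [0.353, 0.613, -0.354, 0.612]
ft_force: [-0.4, -0.8, -0.8]
grip_width: 0.72
```

```bash
python3 look2.py w11;python3 - <<'E'
from plan import *
im=cv2.imread("pics/w11.png"); a=cv2.resize(im[200:350,170:390],None,fx=3.6,fy=3.6,interpolation=3);cv2.imwrite("pics/w11z.png",a)
E
```

```text
14.47 [0.5977 0.1518 0.1423] -60.0 F [-0.4 -0.8 -0.8]
```

View pics/w11z.png

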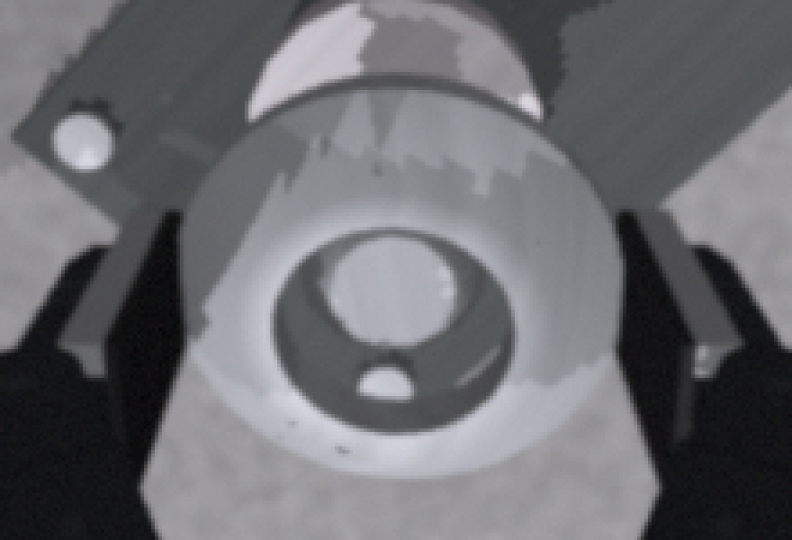

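```bash
cat > ax.py <<'E'
import sys
from plan import *
D=np.load(sys.argv[1]+".npz"); c=(D["K"],D["d"],D["P"]); p=D["p"]; f=math.radians(float(D["f"]))
z=np.array([math.cos(f),math.sin(f)]);y=np.array([-z[1],z[0]])
for a in sys.argv[2:]:
    r,cc,h=map(float,a.split(",")); q=at_z(c,(200+r/3.6-.4,170+cc/3.6-.4),h)[:2]; print("y",round((q-p[:2])@y*1e3,2),"z",round((q-p[:2])@z*1e3,2),np.round(q,4))
E
python3 ax.py w11 291,390,.079 331,396,.0908
```

```text
y -0.8 z 1.85 [0.5979 0.1498]
y 0.1 z 0.98 [0.5983 0.151 ]
```

>>> arm_command:
  moves:
    - [[0.5,0.2,-0.03,0.03,0],[0.5,0.4,0,0,0],[0.5,0.4,0,0,0],[0.5,0.4,0,0,0],[0.5,0.3,0,0,0],[0.5,0,0,0,0],[0.5,0,0,0,0]]

```text
clock: 15.1
position: [0.5975, 0.1506, 0.0997]
ee_rot: [0.353, 0.613, -0.354, 0.612]
ft_force: [0.1, 0.9, -1.4]
grip_width: 0.721
```

>>> arm_command:
  moves:
    - [[0.5,0.2,0,0,0],[0.5,0.08,0,0,0],[0.5,0.04,0,0,0],[0.5,0,0,0,0]]

```text
clock: 15.43
position: [0.5981, 0.151, 0.0936]
ee_rot: [0.354, 0.612, -0.353, 0.612]
ft_force: [-2.9, 0.0, 8.4]
grip_width: 0.721
```

>>> arm_command:
  moves:
    - [[0.5,0.06,0,0,0],[0.5,0,0,0,0]]

```text
clock: 15.6
position: [0.5982, 0.151, 0.0932]
ee_rot: [0.354, 0.612, -0.353, 0.612]
ft_force: [-8.3, -0.6, 21.1]
grip_width: 0.724
```

```bash
python3 look2.py w12;python3 - <<'E'
from plan import *
im=cv2.imread("pics/w12.png"); a=cv2.resize(im[180:360,150:410],None,fx=3,fy=3,interpolation=3);cv2.imwrite("pics/w12z.png",a)
c=manip.camera("scene"); cv2.imwrite("pics/s12.png",cv2.resize(c[150:240,290:400,::-1],None,fx=7,fy=7,interpolation=3))
E
```

```text
15.6 [0.5982 0.151  0.0932] -60.0 F [-8.3 -0.6 21.1]
```

View pics/w12z.png

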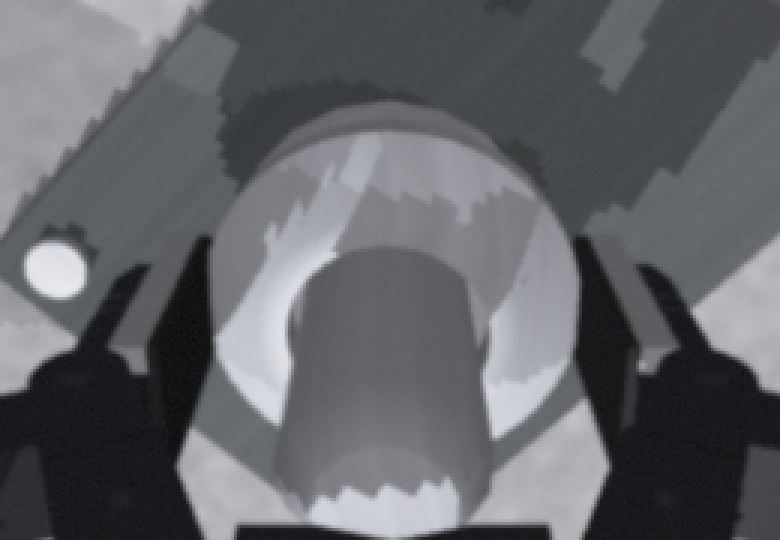

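View pics/s12.png

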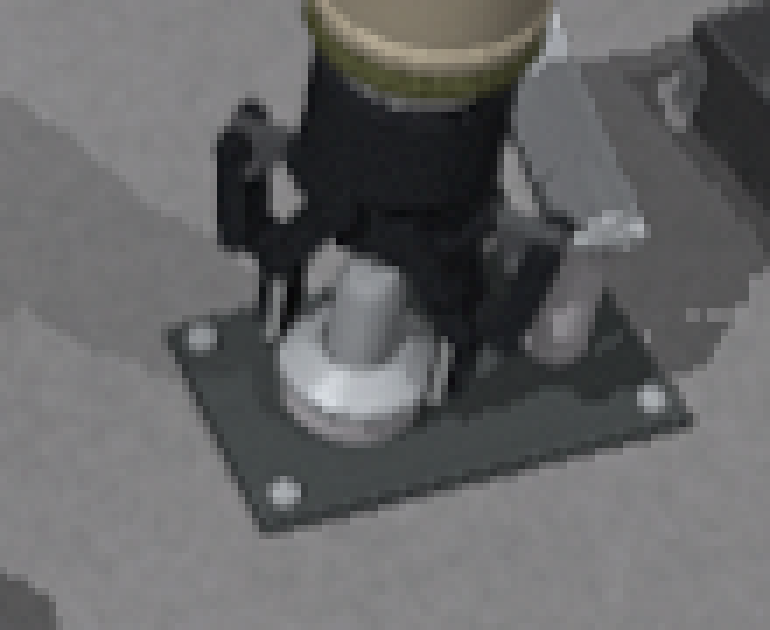

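>>> arm_command:
  moves:
    - [[0.5,-0.04,0,0,0],[0,0,0,0,0],[0,0,0,0,0],[0,0,0,0,0],[0,-0.3,0,0,0],[0,-0.8,0,0,0],[0,-0.9,0,0,0],[0,-0.9,0,0,0]]

```text
clock: 16.37
position: [0.5976, 0.1506, 0.1654]
ee_rot: [0.353, 0.613, -0.354, 0.612]
ft_force: [-0.5, -0.8, 0.5]
grip_width: 1.002
```

```bash
python3 look2.py w13;python3 - <<'E'
from plan import *
im=cv2.imread("pics/w13.png"); a=cv2.resize(im[180:360,150:410],None,fx=3,fy=3,interpolation=3);cv2.imwrite("pics/w13z.png",a)
c=manip.camera("scene"); cv2.imwrite("pics/s13.png",cv2.resize(c[150:240,290:400,::-1],None,fx=7,fy=7,interpolation=3))
E
```

```text
16.37 [0.5976 0.1506 0.1654] -60.0 F [-0.5 -0.8  0.5]
```

View pics/w13.png

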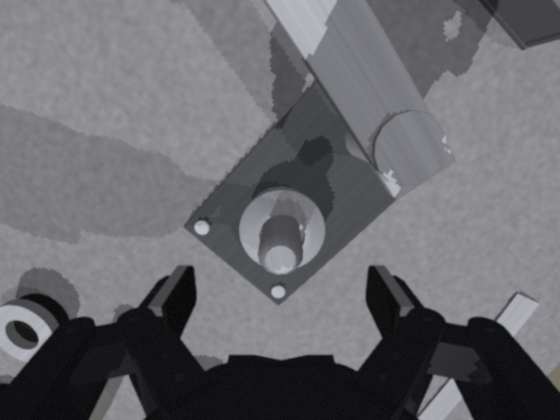

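View pics/s13.png

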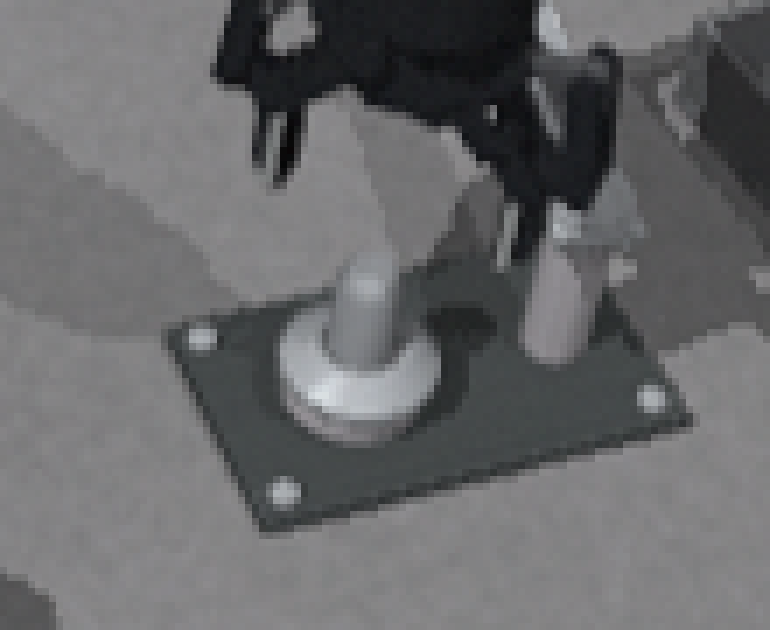

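```bash
python3 - <<'E'
from plan import *
go([(.60,.135,.19,-65),(.6165,-.071,.19,-120)],0)
E
```

```text
from [0.5997 0.151  0.1687] -60.0 to [ 0.6166 -0.0709  0.19  ] -120.0 10
[[0,-0.85,-0.31,0.56,5],[0,-0,-0.32,0.86,6.1],[0,-0,-0.23,0.89,6.1],[0,-0,-0.13,0.91,6.1],[0,-0,-0.03,0.92,6.1],[0,-0,0.06,0.91,6.2],[0,-0,0.16,0.91,6.1],[0,-0,0.26,0.88,6.1],[0,-0,0.35,0.85,6.1],[0,-0,0.44,0.8,6.1]]
```

>>> arm_command:
  moves:
    - [[0,-0.85,-0.31,0.56,5],[0,0,-0.32,0.86,6.1],[0,0,-0.23,0.89,6.1],[0,0,-0.13,0.91,6.1],[0,0,-0.03,0.92,6.1],[0,0,0.06,0.91,6.2],[0,0,0.16,0.91,6.1],[0,0,0.26,0.88,6.1],[0,0,0.35,0.85,6.1],[0,0,0.44,0.8,6.1],[0,0,0,0,0],[0,0,0,0,0]]

```text
clock: 17.47
position: [0.6145, -0.0727, 0.1855]
ee_rot: [-0.612, -0.353, 0.613, -0.353]
ft_force: [1.0, 0.9, 0.4]
grip_width: 1.001
```

```bash
python3 look2.py w14
```

```text
17.47 [ 0.6145 -0.0727  0.1855] -120.1 F [1.  0.9 0.4]
```

View pics/w14.png

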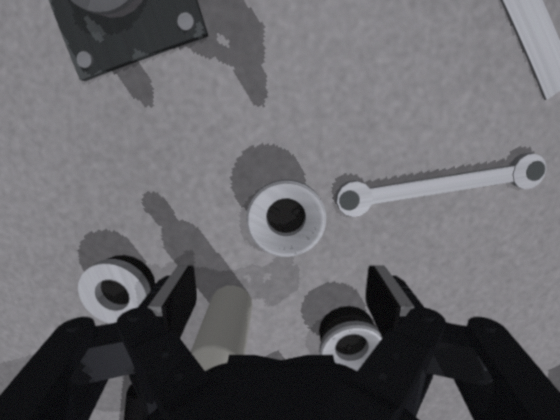

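```bash
python3 - <<'E'
from plan import *
D=np.load("w14.npz"); c=(D["K"],D["d"],D["P"])
print(at_z(c,(219,287.5),.033)); print(pose()[0])
E
```

```text
[ 0.62086773 -0.07362937  0.033     ]
[ 0.61464184 -0.07103112  0.18541176]
```

```bash
python3 - <<'E'
from plan import *
go([(.6195,-.0733,.094,-120)],0)
E
```

```text
from [ 0.6146 -0.071   0.1854] -119.9 to [ 0.6194 -0.0732  0.0939] -120.0 4
[[0,0.91,0.05,-0,0],[0,0.92,0.06,-0.01,0],[0,0.91,0.05,-0,0],[0,0.92,0.05,-0.01,0.1]]
```

>>> arm_command:
  moves:
    - [[0,0.91,0.05,0,0],[0,0.92,0.06,-0.01,0],[0,0.91,0.05,0,0],[0,0.9,0.05,-0.01,0.1],[0,0,0,0,0],[0,0,0,0,0]]

```text
clock: 18.02
position: [0.6191, -0.0721, 0.0941]
ee_rot: [-0.612, -0.354, 0.613, -0.353]
ft_force: [0.1, 0.0, -0.2]
grip_width: 1.0
```

```bash
python3 look2.py w15; python3 -c "
import cv2
im=cv2.imread('pics/w15.png');cv2.imwrite('pics/w15z.png',cv2.resize(im[200:350,170:390],None,fx=3.6,fy=3.6,interpolation=3))"
```

```text
18.02 [ 0.6191 -0.0721  0.0941] -120.0 F [ 0.1  0.  -0.2]
```

View pics/w15z.png

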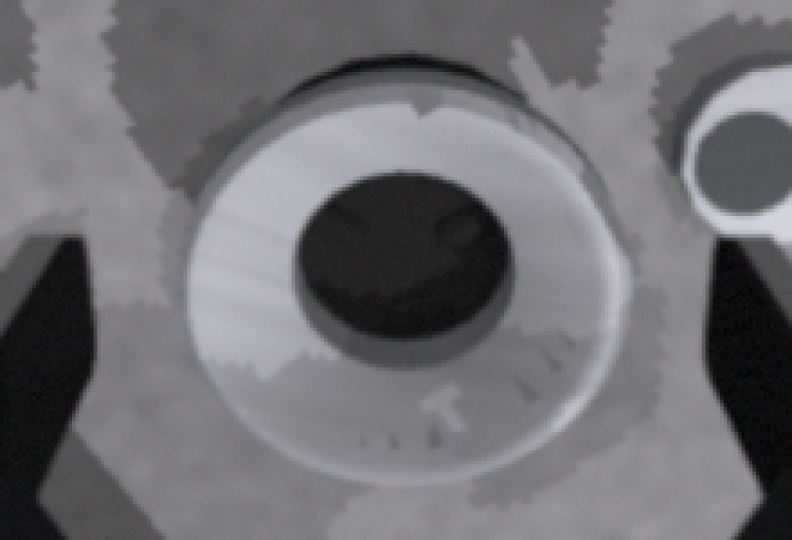

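```bash
python3 ax.py w15 292,409,.034 255,404,.024
```

```text
y 1.74 z -0.5 [ 0.6208 -0.0725]
y 1.06 z -0.88 [ 0.6204 -0.0718]
```

>>> arm_command:
  moves:
    - [[0,0.12,0.05,-0.03,0],[0.5,0,0,0,0],[0.5,0,0,0,0],[0.5,0,0,0,0],[0.5,0,0,0,0],[0.5,0,0,0,0],[0.5,0,0,0,0]]
  force: 40

```text
clock: 18.65
position: [0.6217, -0.0732, 0.093]
ee_rot: [0.613, 0.353, -0.612, 0.353]
ft_force: [-0.9, 0.6, 5.7]
grip_width: 0.714
```

>>> arm_command:
  moves:
    - [[0.5,-0.4,0,0,0],[0.5,-0.8,0,0,0],[0.5,-0.8,0,0,0],[0.5,-0.8,0,0,0],[0.5,-0.8,0,0,0],[0.5,0,0,0,0],[0.5,0,0,0,0]]

```text
clock: 19.23
position: [0.6214, -0.0734, 0.1831]
ee_rot: [0.613, 0.353, -0.612, 0.353]
ft_force: [-0.4, 0.7, -2.9]
grip_width: 0.712
```

```bash
python3 look2.py w16; python3 -c "
import cv2
from plan import *
im=cv2.imread('pics/w16.png');cv2.imwrite('pics/w16z.png',cv2.resize(im[200:350,170:390],None,fx=3.6,fy=3.6,interpolation=3))
go([(.5978,.1495,.190,-60)],.5)"
```

```text
19.23 [ 0.6214 -0.0734  0.1831] -120.1 F [-0.4  0.7 -2.9]
from [ 0.6208 -0.0731  0.1818] -120.1 to [0.5978 0.1494 0.19  ] -60.0 10
[[0.5,-0.03,-0.53,-0.72,-6],[0.5,-0.04,-0.44,-0.78,-6],[0.5,-0.03,-0.37,-0.82,-6],[0.5,-0.03,-0.27,-0.85,-6],[0.5,-0.03,-0.19,-0.87,-6],[0.5,-0.04,-0.09,-0.89,-6],[0.5,-0.03,-0,-0.9,-6],[0.5,-0.03,0.09,-0.89,-6.1],[0.5,-0.04,0.19,-0.87,-6],[0.5,-0.03,0.28,-0.85,-6]]
```

View pics/w16z.png

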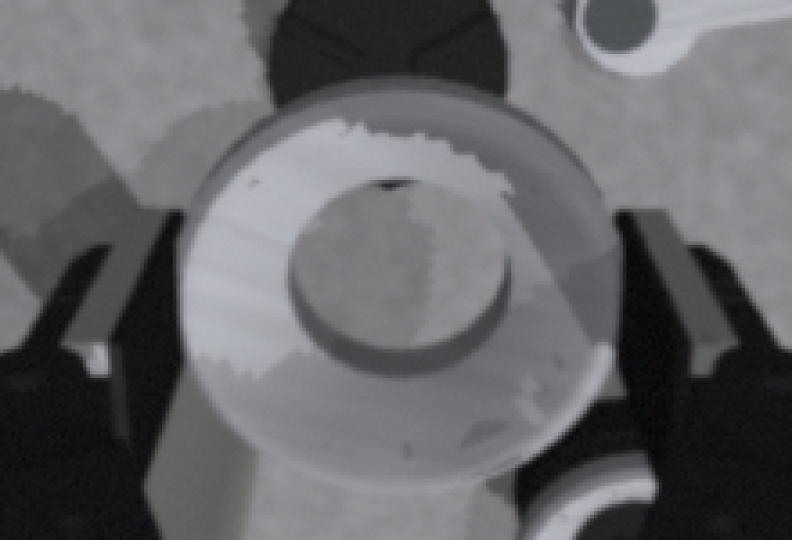

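```bash
python3 ax.py w16 278,400,.1095 278,400,.113
```

```text
y 0.75 z 4.75 [ 0.6197 -0.0778]
y 0.74 z 2.79 [ 0.6206 -0.0761]
```

>>> arm_command:
  moves:
    - [[0.5,-0.03,-0.53,-0.72,-6],[0.5,-0.04,-0.44,-0.78,-6],[0.5,-0.03,-0.37,-0.82,-6],[0.5,-0.03,-0.27,-0.85,-6],[0.5,-0.03,-0.19,-0.87,-6],[0.5,-0.04,-0.09,-0.89,-6],[0.5,-0.03,0,-0.9,-6],[0.5,-0.03,0.09,-0.89,-6.1],[0.5,-0.04,0.19,-0.87,-6],[0.5,-0.03,0.28,-0.85,-6],[0.5,0,0,0,0],[0.5,0,0,0,0]]

```text
clock: 20.28
position: [0.5971, 0.1507, 0.1886]
ee_rot: [0.352, 0.614, -0.353, 0.612]
ft_force: [-0.6, -0.8, -1.9]
grip_width: 0.709
```

```bash
python3 - <<'E'
from plan import *
go([(.5985,.1496,.163,-60)],.5)
E
```

```text
from [0.5971 0.1507 0.1886] -59.8 to [0.5986 0.1496 0.1631] -60.0 2
[[0.5,0.51,0.01,0.03,0.1],[0.5,0.51,0.02,0.04,0.1]]
```

>>> arm_command:
  moves:
    - [[0.5,0.51,0.02,0,0],[0.5,0.45,0.02,0,0],[0.5,0,0,0,0],[0.5,0,0,0,0]]

```text
clock: 20.62
position: [0.5983, 0.1487, 0.1642]
ee_rot: [0.353, 0.613, -0.355, 0.612]
ft_force: [0.1, 0.3, -2.3]
grip_width: 0.71
```

```bash
python3 look2.py w17; python3 -c "
import cv2
from plan import *
im=cv2.imread('pics/w17.png');cv2.imwrite('pics/w17z.png',cv2.resize(im[200:350,170:390],None,fx=3.6,fy=3.6,interpolation=3))"
```

```text
20.62 [0.5983 0.1487 0.1642] -60.1 F [ 0.1  0.3 -2.3]
```

View pics/w17z.png

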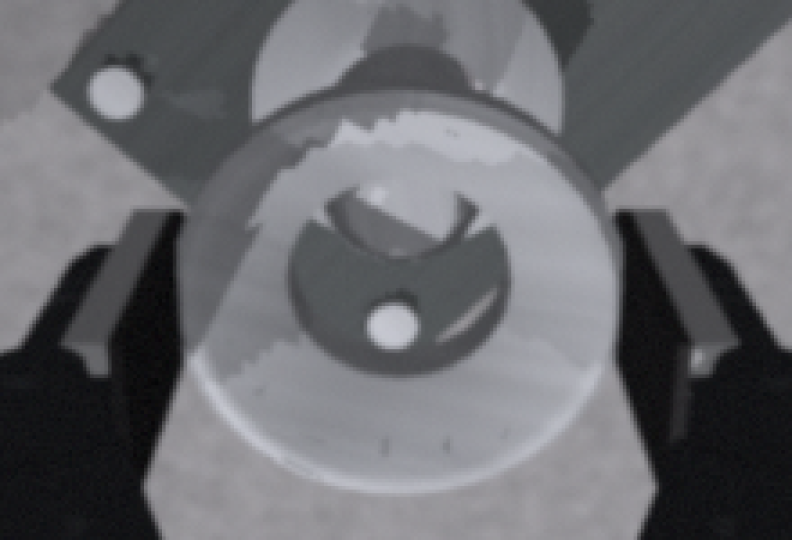

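```bash
python3 ax.py w17 250,402,.079 255,402,.079 278,400,.0922 278,400,.0895
```

```text
y 0.77 z 6.91 [0.6024 0.143 ]
y 0.77 z 7.82 [0.6028 0.1423]
y 0.47 z 4.65 [0.601  0.1449]
y 0.47 z 6.16 [0.6017 0.1436]
```

```bash
python3 ax.py w17 292,401,.106 292,401,.103 278,400,.095;python3 ax.py w15 278,404,.024 271,404,.024
```

```text
y 0.64 z -0.95 [0.5983 0.1498]
y 0.64 z 0.79 [0.5992 0.1483]
y 0.48 z 3.07 [0.6002 0.1462]
y 1.07 z 2.94 [ 0.6185 -0.0751]
y 1.06 z 1.77 [ 0.6191 -0.0741]
```

>>> arm_command:
  moves:
    - [[0.5,0.2,0,-0.06,0],[0.5,0.15,0,0,0],[0.5,0,0,0,0],[0.5,0,0,0,0]]

```text
clock: 21.0
position: [0.5981, 0.151, 0.157]
ee_rot: [0.353, 0.613, -0.353, 0.612]
ft_force: [0.2, -0.2, -1.0]
grip_width: 0.713
```

```bash
python3 look2.py w18; python3 -c "
import cv2
from plan import *
im=cv2.imread('pics/w18.png');cv2.imwrite('pics/w18z.png',cv2.resize(im[200:350,170:390],None,fx=3.6,fy=3.6,interpolation=3))"
```

```text
21.0 [0.5981 0.151  0.157 ] -60.0 F [ 0.2 -0.2 -1. ]
```

View pics/w18z.png

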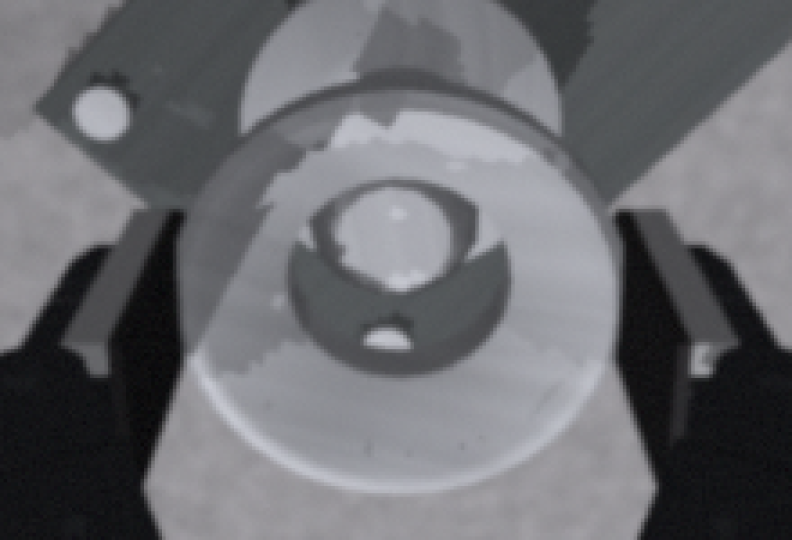

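```bash
python3 ax.py w18 238,393,.079 278,400,.091 278,400,.088 292,401,.0985
```

```text
y -0.44 z 0.98 [0.5982 0.15  ]
y 0.64 z 1.21 [0.5992 0.1503]
y 0.64 z 2.9 [0.6001 0.1488]
y 0.78 z -0.84 [0.5983 0.1521]
```

>>> arm_command:
  moves:
    - [[0.5,0.2,-0.04,0.01,0],[0.5,0.3,0,0,0],[0.5,0.35,0,0,0],[0.5,0.35,0,0,0],[0.5,0.1,0,0,0],[0.5,0,0,0,0],[0.5,0,0,0,0]]

```text
clock: 21.63
position: [0.5974, 0.1502, 0.1244]
ee_rot: [0.353, 0.613, -0.354, 0.612]
ft_force: [0.1, 0.7, -1.2]
grip_width: 0.717
```

>>> arm_command:
  moves:
    - [[0.5,0.15,0,0,0],[0.5,0.08,0,0,0],[0.5,0.04,0,0,0],[0.5,0,0,0,0]]

```text
clock: 21.97
position: [0.5973, 0.1503, 0.1177]
ee_rot: [0.353, 0.613, -0.353, 0.612]
ft_force: [-0.8, 0.0, -1.9]
grip_width: 0.713
```

>>> arm_command:
  moves:
    - [[0.5,0.06,0,0,0],[0.5,0,0,0,0]]

```text
clock: 22.13
position: [0.5974, 0.1503, 0.1163]
ee_rot: [0.353, 0.612, -0.353, 0.612]
ft_force: [0.3, -0.1, -2.0]
grip_width: 0.711
```

>>> arm_command:
  moves:
    - [[0.5,0.06,0,0,0],[0.5,0,0,0,0]]

```text
clock: 22.3
position: [0.5973, 0.1503, 0.1147]
ee_rot: [0.353, 0.613, -0.353, 0.612]
ft_force: [-0.1, 0.4, -2.0]
grip_width: 0.715
```

>>> arm_command:
  moves:
    - [[0.5,0.06,0,0,0],[0.5,0,0,0,0]]

```text
clock: 22.47
position: [0.5976, 0.1503, 0.1142]
ee_rot: [0.354, 0.612, -0.353, 0.612]
ft_force: [-3.8, -0.2, 5.2]
grip_width: 0.712
```

>>> arm_command:
  moves:
    - [[0.5,0.02,0,0,0],[0.5,0,0,0,0],[0,0,0,0,0],[0,0,0,0,0],[0,0,0,0,0],[0,-0.3,0,0,0],[0,-0.8,0,0,0],[0,-0.9,0,0,0],[0,-0.9,0,0,0]]

```text
clock: 23.22
position: [0.5973, 0.1501, 0.1865]
ee_rot: [0.353, 0.612, -0.354, 0.612]
ft_force: [-0.2, -0.2, 0.7]
grip_width: 0.998
```

```bash
python3 look2.py w19; python3 - <<'E'
from plan import *
c=manip.camera("scene"); a=cv2.resize(c[150:240,290:400,::-1],None,fx=5,fy=5,interpolation=3)
im=cv2.imread('pics/w19.png'); b=cv2.resize(im[150:330,200:360],None,fx=2.5,fy=2.5)
cv2.imwrite("pics/c19.png",np.hstack([a,b[:450,:250+0]])); cv2.imwrite("pics/b19.png",b)
D=np.load("w5.npz"); c=(D["K"],D["d"],D["P"]); print("dome2",at_z(c,(316,219.5),.035),at_z(c,(308,222),.023))
go([(.56,.02,.235,-75),(.450,-.345,.235,-90)],0)
E
```

```text
23.22 [0.5973 0.1501 0.1865] -60.0 F [-0.2 -0.2  0.7]
dome2 [ 0.44030715 -0.36057853  0.035     ] [ 0.43970493 -0.35767419  0.023     ]
from [0.5993 0.1505 0.1898] -60.0 to [ 0.4501 -0.3451  0.2351] -90.0 21
[[0,-0.36,-0.79,0.75,3],[0,-0.36,-0.76,0.78,3],[0,-0.36,-0.71,0.83,3],[0,-0.37,-0.67,0.86,3],[0,-0.36,-0.62,0.9,3],[0,0,-0.5,0.81,0.9],[0,0,-0.49,0.82,1],[0,0,-0.48,0.82,0.9],[0,0,-0.46,0.84,1],[0,0,-0.44,0.84,0.9],[0,0,-0.44,0.85,0.9],[0,0,-0.42,0.85,1]]
[[0,0,-0.4,0.87,0.9],[0,0,-0.4,0.86,0.9],[0,0,-0.37,0.88,1],[0,0,-0.37,0.88,0.9],[0,0,-0.35,0.89,1],[0,0,-0.33,0.89,0.9],[0,0,-0.32,0.9,0.9],[0,0,-0.3,0.9,1],[0,0,-0.29,0.91,0.9]]
```

View pics/c19.png

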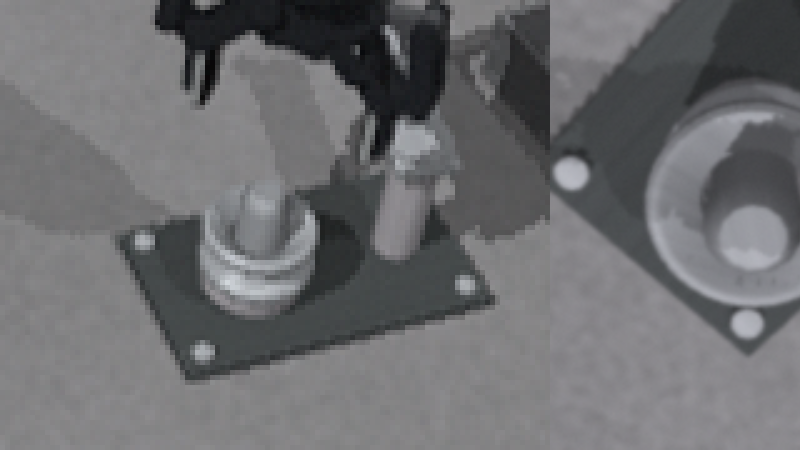

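```bash
python3 - <<'E'
from plan import *
go([(.56,.02,.235,-75),(.40,-.285,.22,-90),(.39,-.29,.085,-90)],.28)
E
```

```text
from [0.5993 0.1505 0.1898] -60.0 to [ 0.3899 -0.2899  0.0851] -90.0 24
[[0.28,-0.36,-0.79,0.75,3],[0.28,-0.36,-0.76,0.78,3],[0.28,-0.36,-0.71,0.83,3],[0.28,-0.37,-0.67,0.86,3],[0.28,-0.36,-0.62,0.9,3],[0.28,0.05,-0.72,0.78,1.2],[0.28,0.04,-0.7,0.79,1.1],[0.28,0.05,-0.69,0.81,1.2],[0.28,0.05,-0.67,0.82,1.1],[0.28,0.04,-0.65,0.83,1.2],[0.28,0.05,-0.64,0.85,1.1],[0.28,0.04,-0.62,0.86,1.2]]
[[0.28,0.05,-0.6,0.87,1.1],[0.28,0.05,-0.58,0.89,1.2],[0.28,0.04,-0.57,0.89,1.1],[0.28,0.05,-0.55,0.91,1.2],[0.28,0.05,-0.53,0.92,1.1],[0.28,0.04,-0.51,0.92,1.2],[0.28,0.9,-0.07,0.03,0],[0.28,0.9,-0.06,0.04,0],[0.28,0.9,-0.07,0.03,0],[0.28,0.9,-0.07,0.04,0],[0.28,0.9,-0.06,0.03,0],[0.28,0.9,-0.07,0.03,0]]
```

>>> arm_command:
  moves:
    - [[0.28,-0.36,-0.79,0.75,3],[0.28,-0.36,-0.76,0.78,3],[0.28,-0.36,-0.71,0.83,3],[0.28,-0.37,-0.67,0.86,3],[0.28,-0.36,-0.62,0.9,3],[0.28,0.05,-0.72,0.78,1.2],[0.28,0.04,-0.7,0.79,1.1],[0.28,0.05,-0.69,0.81,1.2],[0.28,0.05,-0.67,0.82,1.1],[0.28,0.04,-0.65,0.83,1.2],[0.28,0.05,-0.64,0.85,1.1],[0.28,0.04,-0.62,0.86,1.2]]

```text
clock: 24.32
position: [0.4709, -0.1459, 0.2226]
ee_rot: [0.469, 0.529, -0.469, 0.529]
ft_force: [0.2, -0.2, 0.2]
grip_width: 0.716
```

>>> arm_command:
  moves:
    - [[0.28,0.05,-0.6,0.87,1.1],[0.28,0.05,-0.58,0.89,1.2],[0.28,0.04,-0.57,0.89,1.1],[0.28,0.05,-0.55,0.91,1.2],[0.28,0.05,-0.53,0.92,1.1],[0.28,0.04,-0.51,0.92,1.2],[0.28,0.9,-0.07,0.03,0],[0.28,0.9,-0.06,0.04,0],[0.28,0,0,0,0],[0.28,0,0,0,0]]

```text
clock: 25.15
position: [0.3942, -0.287, 0.1703]
ee_rot: [-0.5, -0.501, 0.501, -0.499]
ft_force: [-0.7, -0.7, 0.7]
grip_width: 0.721
```

```bash
python3 look2.py w20
```

```text
25.15 [ 0.3942 -0.287   0.1703] -90.0 F [-0.7 -0.7  0.7]
```

View pics/w20.png

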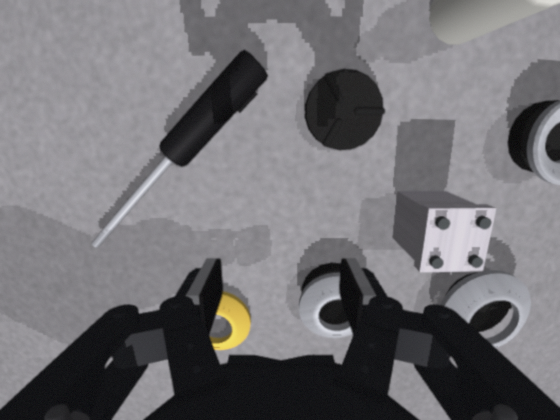

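>>> arm_command:
  moves:
    - [[0.28,0.9,0,0,0],[0.28,0.9,0,0,0],[0.28,0.9,0,0,0],[0.28,0.8,0,0,0],[0.28,0.2,0,0,0],[0.28,0,0,0,0],[0.28,0,0,0,0]]

```text
clock: 25.78
position: [0.3957, -0.2873, 0.0795]
ee_rot: [0.5, 0.5, -0.5, 0.501]
ft_force: [-0.5, -1.0, -0.3]
grip_width: 0.718
```

>>> arm_command:
  moves:
    - [[0.28,0.06,0,0,0],[0.28,0,0,0,0]]

```text
clock: 25.95
position: [0.3958, -0.2871, 0.0778]
ee_rot: [0.5, 0.5, -0.499, 0.501]
ft_force: [0.3, 0.3, 0.1]
grip_width: 0.719
```

>>> arm_command:
  moves:
    - [[0.28,0.16,0,0,0],[0.28,0,0,0,0],[0.28,0,0,0,0]]

```text
clock: 26.2
position: [0.395, -0.2868, 0.0727]
ee_rot: [0.5, 0.5, -0.5, 0.5]
ft_force: [-0.9, -0.2, -0.1]
grip_width: 0.72
```

>>> arm_command:
  moves:
    - [[0.28,0.1,0,0,0],[0.28,0,0,0,0]]

```text
clock: 26.37
position: [0.3949, -0.2867, 0.0698]
ee_rot: [0.5, 0.5, -0.5, 0.5]
ft_force: [1.1, -0.4, 1.3]
grip_width: 0.718
```

>>> arm_command:
  moves:
    - [[0.28,0.06,0,0,0],[0.28,0,0,0,0]]

```text
clock: 26.53
position: [0.3948, -0.2868, 0.0684]
ee_rot: [0.5, 0.5, -0.5, 0.5]
ft_force: [-0.2, 0.1, -0.3]
grip_width: 0.72
```

>>> arm_command:
  moves:
    - [[0.28,0.04,0,0,0],[0.28,0,0,0,0]]

```text
clock: 26.7
position: [0.3949, -0.2869, 0.0675]
ee_rot: [0.5, 0.5, -0.5, 0.5]
ft_force: [-0.4, -0.3, 0.1]
grip_width: 0.717
```

>>> arm_command:
  moves:
    - [[0.28,0.04,0,0,0],[0.28,0,0,0,0]]

```text
clock: 26.87
position: [0.395, -0.287, 0.0672]
ee_rot: [0.5, 0.5, -0.5, 0.5]
ft_force: [-4.2, 3.6, 14.5]
grip_width: 0.718
```

```bash
python3 - <<'E'
from plan import *
go([(.395,-.287,.14,-90),(.437,-.345,.16,-90)],0)
E
```

```text
from [ 0.395  -0.287   0.0672] -90.0 to [ 0.437 -0.345  0.16 ] -90.0 7
[[0,-0.73,0,0,0],[0,-0.73,0,0,0],[0,-0.72,0,0,0],[0,-0.73,0,0,0],[0,-0.27,0.56,0.77,0],[0,-0.26,0.56,0.78,0],[0,-0.27,0.56,0.77,0]]
```

>>> arm_command:
  moves:
    - [[0.2,-0.73,0,0,0],[0,-0.73,0,0,0],[0,-0.72,0,0,0],[0,-0.73,0,0,0],[0,-0.27,0.56,0.77,0],[0,-0.26,0.56,0.78,0],[0,-0.27,0.56,0.77,0],[0,0,0,0,0],[0,0,0,0,0]]

```text
clock: 27.62
position: [0.4371, -0.3458, 0.1594]
ee_rot: [-0.5, -0.5, 0.5, -0.5]
ft_force: [-0.6, 0.6, -0.6]
grip_width: 0.999
```

```bash
python3 look2.py w21
```

```text
27.62 [ 0.4371 -0.3458  0.1594] -90.0 F [-0.6  0.6 -0.6]
```

View pics/w21.png

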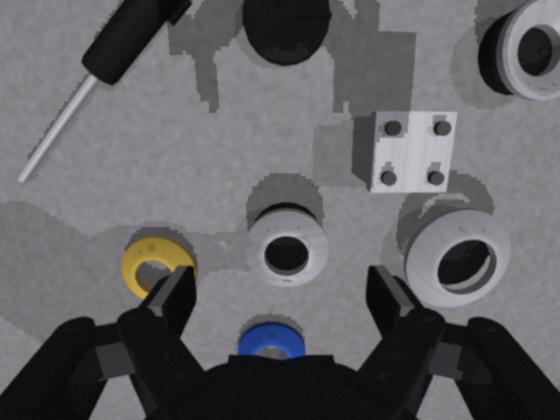

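```bash
python3 - <<'E'
from plan import *
D=np.load("w21.npz"); c=(D["K"],D["d"],D["P"])
q=at_z(c,(255.5,286.5),.035); print(q)
go([(q[0],q[1],.0845,-90)],0)
E
```

```text
[ 0.44198654 -0.36228036  0.035     ]
from [ 0.4366 -0.3449  0.159 ] -90.0 to [ 0.4421 -0.3622  0.0845] -90.0 4
[[0,0.74,0.05,0.17,-0],[0,0.75,0.06,0.18,-0],[0,0.74,0.05,0.17,-0],[0,0.75,0.06,0.17,-0]]
```

>>> arm_command:
  moves:
    - [[0,0.74,0.05,0.17,0],[0,0.75,0.06,0.18,0],[0,0.74,0.05,0.17,0],[0,0.73,0.06,0.15,0],[0,0,0,0,0],[0,0,0,0,0]]

```text
clock: 28.17
position: [0.4416, -0.3608, 0.0848]
ee_rot: [0.5, 0.501, -0.5, 0.499]
ft_force: [1.0, 0.0, 0.4]
grip_width: 0.998
```

```bash
python3 look2.py w22; python3 -c "
import cv2
im=cv2.imread('pics/w22.png');cv2.imwrite('pics/w22z.png',cv2.resize(im[200:350,170:390],None,fx=3.6,fy=3.6,interpolation=3))"
```

```text
28.17 [ 0.4416 -0.3608  0.0848] -90.0 F [1.  0.  0.4]
```

View pics/w22z.png

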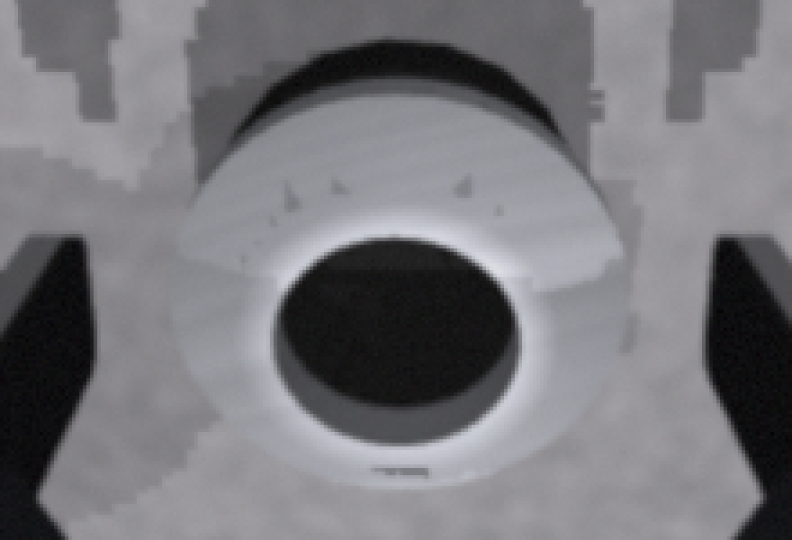

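>>> arm_command:
  moves:
    - [[0,0,0,0.04,0],[0.5,0,0,0,0],[0.5,0,0,0,0],[0.5,0,0,0,0],[0.5,0,0,0,0],[0.5,0,0,0,0],[0.5,0,0,0,0]]
  force: 40

```text
clock: 28.8
position: [0.443, -0.363, 0.0863]
ee_rot: [0.5, 0.5, -0.5, 0.501]
ft_force: [-0.2, 0.4, 5.6]
grip_width: 0.712
```

>>> arm_command:
  moves:
    - [[0.5,-0.2,0,0,0],[0.5,-0.5,0,0,0],[0.5,-0.8,0,0,0],[0.5,-0.8,0,0,0],[0.5,-0.8,0,0,0],[0.5,-0.8,0,0,0],[0.5,-0.8,0,0,0],[0.5,-0.8,0,0,0],[0.5,0,0,0,0],[0.5,0,0,0,0]]

```text
clock: 29.63
position: [0.4427, -0.3628, 0.2241]
ee_rot: [0.5, 0.499, -0.499, 0.501]
ft_force: [-0.7, 0.9, -1.2]
grip_width: 0.713
```

```bash
python3 look2.py w23; python3 -c "
import cv2
from plan import *
im=cv2.imread('pics/w23.png');cv2.imwrite('pics/w23z.png',cv2.resize(im[200:350,170:390],None,fx=3.6,fy=3.6,interpolation=3))
go([(.46,-.20,.24,-80),(.597,.145,.22,-60)],.5)"
```

```text
29.63 [ 0.4427 -0.3628  0.2241] -90.0 F [-0.7  0.9 -1.2]
from [ 0.4424 -0.3624  0.223 ] -90.0 to [0.5969 0.1451 0.22  ] -60.0 21
[[0.5,-0.1,0.1,-0.93,-1.4],[0.5,-0.09,0.12,-0.92,-1.4],[0.5,-0.1,0.15,-0.92,-1.5],[0.5,-0.1,0.17,-0.92,-1.4],[0.5,-0.1,0.2,-0.92,-1.4],[0.5,-0.09,0.21,-0.9,-1.4],[0.5,-0.1,0.24,-0.91,-1.5],[0.5,0.06,0.56,-0.9,-1.4],[0.5,0.05,0.58,-0.89,-1.5],[0.5,0.06,0.6,-0.87,-1.4],[0.5,0.06,0.62,-0.86,-1.4],[0.5,0.06,0.64,-0.84,-1.4]]
[[0.5,0.05,0.67,-0.83,-1.5],[0.5,0.06,0.68,-0.81,-1.4],[0.5,0.06,0.71,-0.79,-1.4],[0.5,0.05,0.72,-0.78,-1.4],[0.5,0.06,0.75,-0.75,-1.5],[0.5,0.06,0.76,-0.74,-1.4],[0.5,0.06,0.78,-0.72,-1.4],[0.5,0.05,0.8,-0.7,-1.4],[0.5,0.06,0.81,-0.68,-1.5]]
```

View pics/w23z.png

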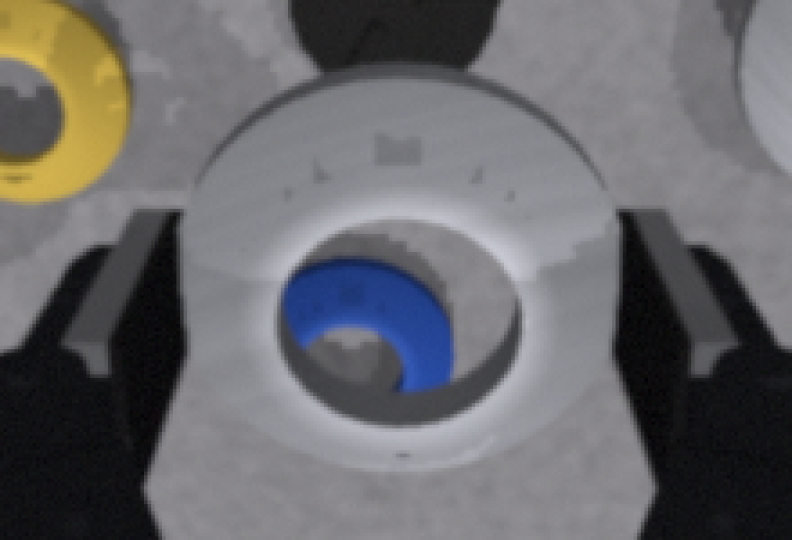

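>>> arm_command:
  moves:
    - [[0.5,-0.1,0.1,-0.93,-1.4],[0.5,-0.09,0.12,-0.92,-1.4],[0.5,-0.1,0.15,-0.92,-1.5],[0.5,-0.1,0.17,-0.92,-1.4],[0.5,-0.1,0.2,-0.92,-1.4],[0.5,-0.09,0.21,-0.9,-1.4],[0.5,-0.1,0.24,-0.91,-1.5],[0.5,0.06,0.56,-0.9,-1.4],[0.5,0.05,0.58,-0.89,-1.5],[0.5,0.06,0.6,-0.87,-1.4],[0.5,0.06,0.62,-0.86,-1.4],[0.5,0.06,0.64,-0.84,-1.4]]

```text
clock: 30.68
position: [0.5086, -0.0757, 0.2315]
ee_rot: [0.419, 0.57, -0.42, 0.569]
ft_force: [0.3, -0.3, -1.9]
grip_width: 0.708
```

>>> arm_command:
  moves:
    - [[0.5,0.05,0.67,-0.83,-1.5],[0.5,0.06,0.68,-0.81,-1.4],[0.5,0.06,0.71,-0.79,-1.4],[0.5,0.05,0.72,-0.78,-1.4],[0.5,0.06,0.75,-0.75,-1.5],[0.5,0.06,0.76,-0.74,-1.4],[0.5,0.06,0.78,-0.72,-1.4],[0.5,0.05,0.8,-0.7,-1.4],[0.5,0.06,0.81,-0.68,-1.5],[0.5,0,0,0,0],[0.5,0,0,0,0],[0.5,0,0,0,0]]

```text
clock: 31.68
position: [0.5971, 0.1449, 0.2194]
ee_rot: [0.353, 0.613, -0.354, 0.612]
ft_force: [-0.4, 0.0, -2.1]
grip_width: 0.71
```

```bash
python3 -c "
from plan import *
go([(.5977,.1494,.146,-60)],.5)"
```

```text
from [0.5971 0.1449 0.2194] -60.0 to [0.5978 0.1493 0.1461] -60.0 4
[[0.5,0.73,0.03,-0.04,0],[0.5,0.74,0.02,-0.03,0],[0.5,0.73,0.03,-0.04,0],[0.5,0.73,0.03,-0.03,0]]
```

>>> arm_command:
  moves:
    - [[0.5,0.73,0.03,-0.04,0],[0.5,0.74,0.02,-0.03,0],[0.5,0.73,0.03,-0.04,0],[0.5,0.65,0.03,-0.03,0],[0.5,0,0,0,0],[0.5,0,0,0,0],[0.5,0,0,0,0]]

```text
clock: 32.27
position: [0.5983, 0.1486, 0.1499]
ee_rot: [0.354, 0.612, -0.353, 0.613]
ft_force: [0.4, 0.6, -1.3]
grip_width: 0.713
```

```bash
python3 look2.py w24; python3 -c "
import cv2
im=cv2.imread('pics/w24.png');cv2.imwrite('pics/w24z.png',cv2.resize(im[200:350,170:390],None,fx=3.6,fy=3.6,interpolation=3))"
```

```text
32.27 [0.5983 0.1486 0.1499] -60.0 F [ 0.4  0.6 -1.3]
```

View pics/w24z.png

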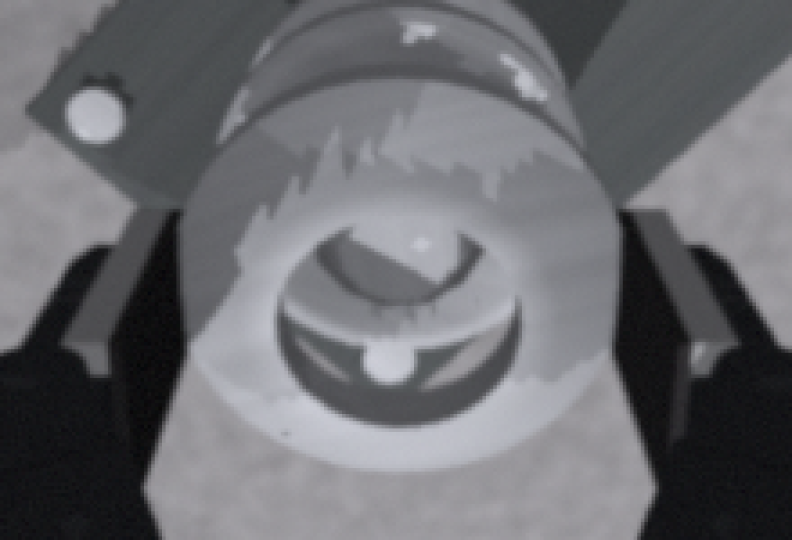

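>>> arm_command:
  moves:
    - [[0.5,0.2,0,-0.04,0],[0.5,0.08,0,0,0],[0.5,0,0,0,0],[0.5,0,0,0,0]]

```text
clock: 32.65
position: [0.5972, 0.1501, 0.1417]
ee_rot: [0.353, 0.612, -0.353, 0.612]
ft_force: [-0.0, 0.6, -2.7]
grip_width: 0.714
```

```bash
python3 look2.py w25; python3 -c "
import cv2
im=cv2.imread('pics/w25.png');cv2.imwrite('pics/w25z.png',cv2.resize(im[200:350,170:390],None,fx=3.6,fy=3.6,interpolation=3))"
```

```text
32.65 [0.5972 0.1501 0.1417] -60.0 F [-0.   0.6 -2.7]
```

View pics/w25z.png

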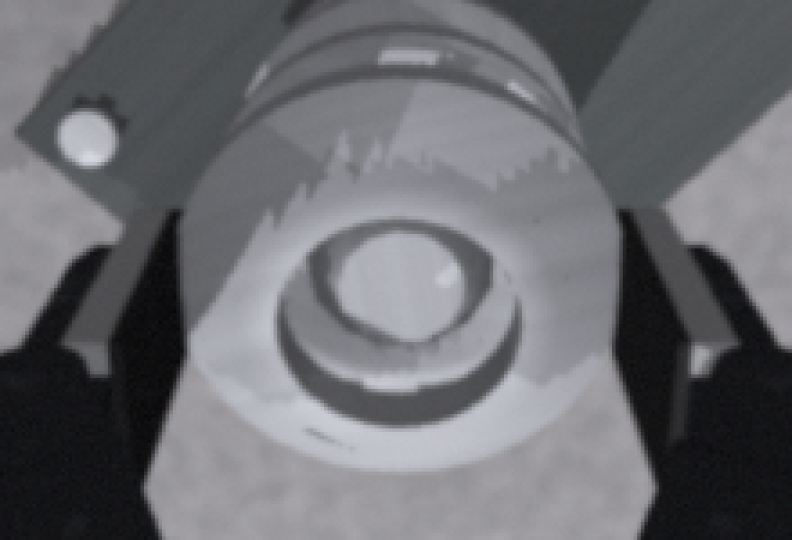

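```bash
python3 ax.py w25 286,401,.079 322,400,.0902 322,400,.0887
```

```text
y 0.81 z 0.63 [0.5982 0.15  ]
y 0.66 z -0.44 [0.5975 0.1509]
y 0.66 z 0.48 [0.598  0.1501]
```

>>> arm_command:
  moves:
    - [[0.5,0.15,0,0.02,0],[0.5,0.2,0,0,0],[0.5,0.08,0,0,0],[0.5,0,0,0,0],[0.5,0,0,0,0]]

```text
clock: 33.12
position: [0.5973, 0.1497, 0.1306]
ee_rot: [0.353, 0.613, -0.354, 0.612]
ft_force: [0.6, 0.1, -1.1]
grip_width: 0.708
```

>>> arm_command:
  moves:
    - [[0.5,0.06,0,0,0],[0.5,0,0,0,0]]

```text
clock: 33.28
position: [0.5975, 0.1497, 0.1293]
ee_rot: [0.353, 0.612, -0.353, 0.612]
ft_force: [0.9, 0.2, -1.7]
grip_width: 0.709
```

>>> arm_command:
  moves:
    - [[0.5,0.05,0,0,0],[0.5,0,0,0,0]]

```text
clock: 33.45
position: [0.5974, 0.1497, 0.128]
ee_rot: [0.353, 0.612, -0.353, 0.612]
ft_force: [-0.2, -0.1, -2.0]
grip_width: 0.71
```

>>> arm_command:
  moves:
    - [[0.5,0.05,0,0,0],[0.5,0,0,0,0]]

```text
clock: 33.62
position: [0.5975, 0.1498, 0.1269]
ee_rot: [0.353, 0.612, -0.353, 0.612]
ft_force: [0.5, -0.5, -1.3]
grip_width: 0.711
```

>>> arm_command:
  moves:
    - [[0.5,0.05,0,0,0],[0.5,0,0,0,0]]

```text
clock: 33.78
position: [0.5977, 0.1496, 0.1261]
ee_rot: [0.354, 0.612, -0.353, 0.613]
ft_force: [-1.6, -0.2, 3.7]
grip_width: 0.712
```

>>> arm_command:
  moves:
    - [[0.5,0.03,0,0,0],[0.5,0,0,0,0]]

```text
clock: 33.95
position: [0.5977, 0.1496, 0.1258]
ee_rot: [0.354, 0.612, -0.353, 0.612]
ft_force: [-4.8, -0.7, 9.7]
grip_width: 0.711
```

```bash
python3 - <<'E'
from plan import *
c=manip.camera("scene"); a=cv2.resize(c[150:240,290:400,::-1],None,fx=6,fy=6,interpolation=3); cv2.imwrite("pics/s26.png",a)
E
```

```text
(no output)
```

View pics/s26.png

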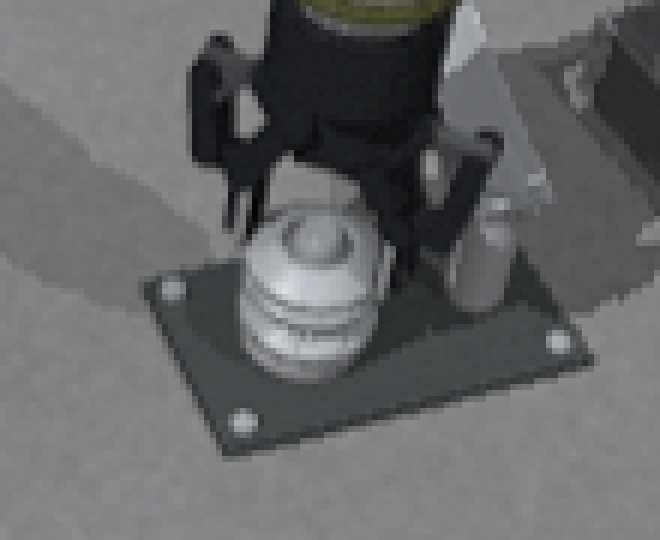

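Seated: the stack stands in contact at (310, 300) in the crop. I release and rise.

>>> arm_command:
  moves:
    - [[0.5,-0.03,0,0,0],[0,0,0,0,0],[0,0,0,0,0],[0,0,0,0,0],[0,-0.3,0,0,0],[0,-0.8,0,0,0],[0,-0.9,0,0,0],[0,-0.9,0,0,0],[0,0,0,0,0],[0,0,0,0,0]]

```text
clock: 34.83
position: [0.5981, 0.1498, 0.1998]
ee_rot: [0.354, 0.612, -0.353, 0.613]
ft_force: [-0.5, 0.4, -0.5]
grip_width: 1.0
```

```bash
python3 look2.py w27; python3 look.py w27b keeper_knob=.115 keeper_pivot=.082; python3 - <<'E'
from plan import *
c=manip.camera("scene"); a=cv2.resize(c[150:240,290:400,::-1],None,fx=5,fy=5,interpolation=3)
im=cv2.imread('pics/w27.png'); b=cv2.resize(im[170:320,200:350],None,fx=3,fy=3); cv2.imwrite("pics/c27.png",np.hstack([a,b[:450,:250]]))
E
```

```text
34.83 [0.5981 0.1498 0.1998] -60.0 F [-0.5  0.4 -0.5]
34.88 [0.5975 0.1498 0.1985] -60.0 F [ 0.2  0.1 -0.7] w 0.995 j7 0.38
keeper_pivot 0.76 [137.8 382.4] [0.6194 0.2396]
keeper_pivot 0.2 [310.6  50.4] [0.4739 0.0072]
```

View pics/c27.png

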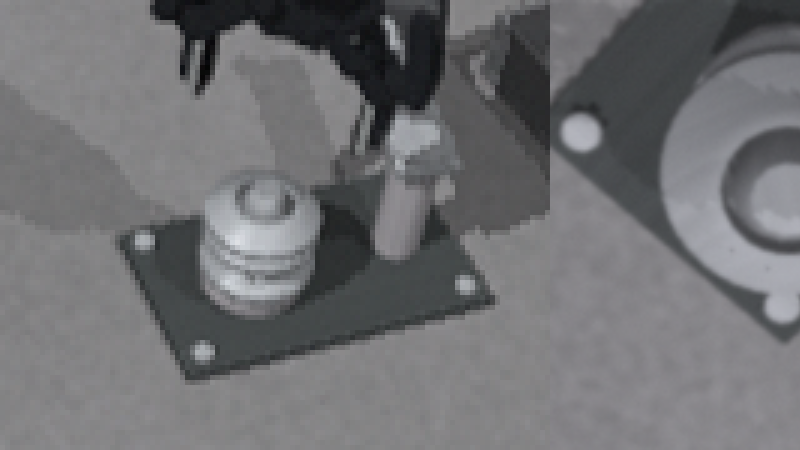

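View pics/w27.png

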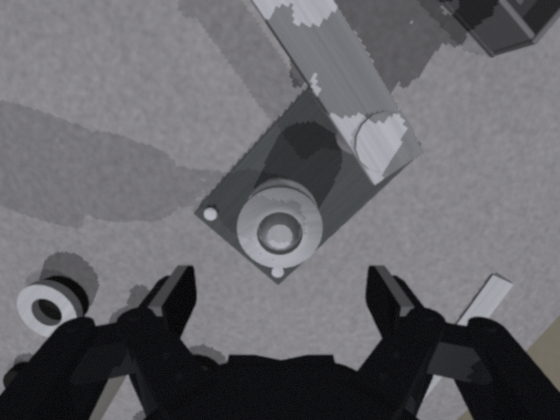

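```bash
python3 - <<'E'
from plan import *
go([(.58,.19,.25,-95),(.514,.2845,.235,-178)],.4)
E
```

```text
from [0.597  0.1496 0.1972] -60.0 to [0.514  0.2845 0.235 ] -178.0 18
[[0.4,-0.35,0.04,-0.29,5.8],[0.4,-0.35,0,-0.29,5.9],[0.4,-0.36,-0.02,-0.29,5.8],[0.4,-0.35,-0.05,-0.29,5.8],[0.4,-0.35,-0.08,-0.28,5.9],[0.4,-0.35,-0.11,-0.27,5.8],[0.4,0.05,-0.25,-0.29,6.9],[0.4,0.05,-0.28,-0.27,6.9],[0.4,0.05,-0.31,-0.23,7],[0.4,0.05,-0.33,-0.18,6.9],[0.4,0.05,-0.36,-0.15,6.9],[0.4,0.05,-0.37,-0.1,6.9]]
[[0.4,0.05,-0.38,-0.06,6.9],[0.4,0.05,-0.38,-0.01,6.9],[0.4,0.05,-0.39,0.03,7],[0.4,0.05,-0.37,0.09,6.9],[0.4,0.05,-0.37,0.12,6.9],[0.4,0.05,-0.34,0.17,6.9]]
```

>>> arm_command:
  moves:
    - [[0.4,-0.35,0.04,-0.29,5.8],[0.4,-0.35,0,-0.29,5.9],[0.4,-0.36,-0.02,-0.29,5.8],[0.4,-0.35,-0.05,-0.29,5.8],[0.4,-0.35,-0.08,-0.28,5.9],[0.4,-0.35,-0.11,-0.27,5.8],[0.4,0.05,-0.25,-0.29,6.9],[0.4,0.05,-0.28,-0.27,6.9],[0.4,0.05,-0.31,-0.23,7],[0.4,0.05,-0.33,-0.18,6.9],[0.4,0.05,-0.36,-0.15,6.9],[0.4,0.05,-0.37,-0.1,6.9]]

```text
clock: 36.08
position: [0.5469, 0.2376, 0.2427]
ee_rot: [-0.657, -0.26, 0.658, -0.26]
ft_force: [0.4, 0.3, 0.3]
grip_width: 0.6
```

>>> arm_command:
  moves:
    - [[0.4,0.05,-0.38,-0.06,6.9],[0.4,0.05,-0.38,-0.01,6.9],[0.4,0.05,-0.39,0.03,7],[0.4,0.05,-0.37,0.09,6.9],[0.4,0.05,-0.37,0.12,6.9],[0.4,0.05,-0.34,0.17,6.9],[0.4,0,0,0,0],[0.4,0,0,0,0],[0.4,0,0,0,0]]

```text
clock: 36.83
position: [0.5147, 0.2839, 0.2358]
ee_rot: [0.707, 0.014, -0.707, 0.014]
ft_force: [1.3, -1.1, 1.0]
grip_width: 0.598
```

```bash
python3 look.py w28 keeper_knob=.115 keeper_pivot=.082
```

```text
36.83 [0.5147 0.2839 0.2358] -177.8 F [ 1.3 -1.1  1. ] w 0.598 j7 -1.85
keeper_knob 0.97 [237.6 281.2] [0.5143 0.2834]
keeper_pivot 0.69 [ 79.3 355.2] [0.623  0.2353]
```

View pics/w28.png

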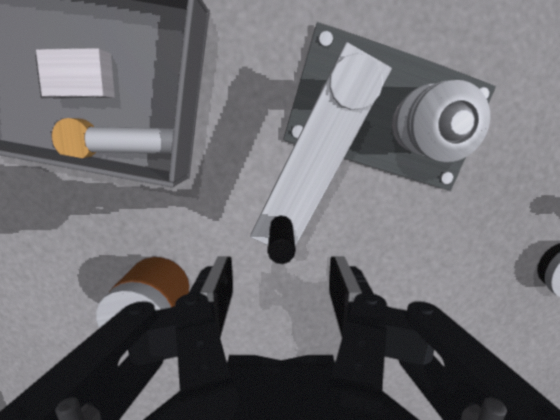

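>>> arm_command:
  moves:
    - [[0.4,0.8,0,0,0],[0.4,0.8,0,0,0],[0.4,0.8,0,0,0],[0.6,0.12,0,0,0],[0.68,0,0,0,0],[0.68,0,0,0,0]]
  force: 20

```text
clock: 37.48
position: [0.515, 0.2843, 0.1738]
ee_rot: [0.707, 0.013, -0.707, 0.012]
ft_force: [0.5, -0.1, 0.2]
grip_width: 0.321
```

```bash
python3 - <<'E'
from plan import *
p,f,o=pose(); print(p,f,o["ft_force"]); w=[]
a0=-203.6
for i in range(1,18):
    a=math.radians(a0+(-106-a0)*i/17); w.append((.620+.1155*math.cos(a),.2385+.1155*math.sin(a),.1725,f+(-98-f)*i/17))
go(w,.68)
E
```

```text
[0.51503647 0.28428839 0.17383659] -177.98367307003699 [ 0.491196   -0.09809827  0.22139819]
from [0.515  0.2843 0.1738] -178.0 to [0.5882 0.1274 0.1726] -98.0 17
[[0.68,0.05,0.41,0.21,-4.7],[0.68,0,0.43,0.17,-4.7],[0.68,0,0.43,0.17,-4.7],[0.68,0,0.44,0.15,-4.7],[0.68,0,0.43,0.15,-4.7],[0.68,0,0.45,0.14,-4.7],[0.68,0,0.44,0.13,-4.7],[0.68,0,0.45,0.12,-4.7],[0.68,0,0.44,0.12,-4.7],[0.68,0,0.45,0.11,-4.7],[0.68,0,0.46,0.1,-4.8],[0.68,0,0.45,0.09,-4.7]]
[[0.68,0,0.46,0.08,-4.7],[0.68,0,0.45,0.07,-4.7],[0.68,0,0.46,0.07,-4.7],[0.68,0,0.46,0.06,-4.7],[0.68,0,0.46,0.05,-4.7]]
```

>>> arm_command:
  moves:
    - [[0.68,0.05,0.41,0.21,-4.7],[0.68,0,0.43,0.17,-4.7],[0.68,0,0.43,0.17,-4.7],[0.68,0,0.44,0.15,-4.7],[0.68,0,0.43,0.15,-4.7],[0.68,0,0.45,0.14,-4.7],[0.68,0,0.44,0.13,-4.7],[0.68,0,0.45,0.12,-4.7],[0.68,0,0.44,0.12,-4.7],[0.68,0,0.45,0.11,-4.7],[0.68,0,0.46,0.1,-4.8],[0.68,0,0.45,0.09,-4.7]]

```text
clock: 38.48
position: [0.5388, 0.1559, 0.1732]
ee_rot: [0.617, 0.347, -0.616, 0.347]
ft_force: [-2.0, 0.4, 0.1]
grip_width: 0.321
```

>>> arm_command:
  moves:
    - [[0.68,0,0.46,0.08,-4.7],[0.68,0,0.45,0.07,-4.7],[0.68,0,0.46,0.07,-4.7],[0.68,0,0.4,0.06,-4.7],[0.68,0,0.2,0.03,-4.7],[0.68,0,0.1,0,0],[0.68,0,0,0,0]]

```text
clock: 39.07
position: [0.5833, 0.1294, 0.1728]
ee_rot: [0.535, 0.463, -0.534, 0.463]
ft_force: [-0.8, -0.1, -0.3]
grip_width: 0.319
```

```bash
python3 look2.py w29; python3 - <<'E'
from plan import *
p,f,o=pose(); v=p[:2]-np.array([.62,.2385]); print(np.linalg.norm(v),math.degrees(math.atan2(v[1],v[0])))
E
```

```text
39.07 [0.5833 0.1294 0.1728] -98.2 F [-0.8 -0.1 -0.3]
0.11499669005697451 -108.83520320012006
```

View pics/w29.png

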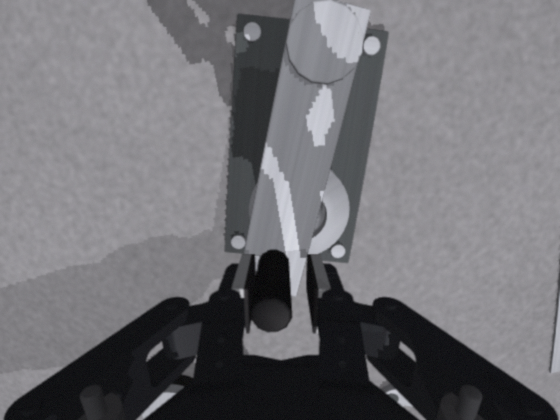

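>>> arm_command:
  moves:
    - [[0.68,0,0.15,0,0],[0.68,0,0.15,0,0],[0.68,0,0.08,0,0],[0.68,0,0,0,0]]

```text
clock: 39.45
position: [0.5923, 0.1284, 0.1717]
ee_rot: [0.534, 0.464, -0.534, 0.464]
ft_force: [0.4, 0.7, -0.1]
grip_width: 0.318
```

>>> arm_command:
  moves:
    - [[0.68,0,0.08,0,0],[0.68,0,0,0,0]]

```text
clock: 39.62
position: [0.594, 0.1282, 0.1716]
ee_rot: [0.534, 0.464, -0.534, 0.464]
ft_force: [-0.2, -0.3, -0.2]
grip_width: 0.322
```

>>> arm_command:
  moves:
    - [[0.68,0,0.08,0,0],[0.68,0,0,0,0]]

```text
clock: 39.78
position: [0.596, 0.1278, 0.1716]
ee_rot: [0.534, 0.464, -0.534, 0.464]
ft_force: [-0.0, 0.5, -0.9]
grip_width: 0.317
```

>>> arm_command:
  moves:
    - [[0.68,0,0.06,0,0],[0.68,0,0,0,0]]

```text
clock: 39.95
position: [0.597, 0.1277, 0.1715]
ee_rot: [-0.533, -0.464, 0.534, -0.464]
ft_force: [-3.2, 0.9, 0.4]
grip_width: 0.322
```

>>> arm_command:
  moves:
    - [[0.68,0,0.06,0,0],[0.68,0,0,0,0]]

```text
clock: 40.12
position: [0.5974, 0.1277, 0.1714]
ee_rot: [-0.532, -0.465, 0.535, -0.463]
ft_force: [-11.6, -0.3, 6.5]
grip_width: 0.323
```

```bash
python3 look2.py w30
```

```text
40.12 [0.5974 0.1277 0.1714] -98.0 F [-11.6  -0.3   6.5]
```

View pics/w30.png

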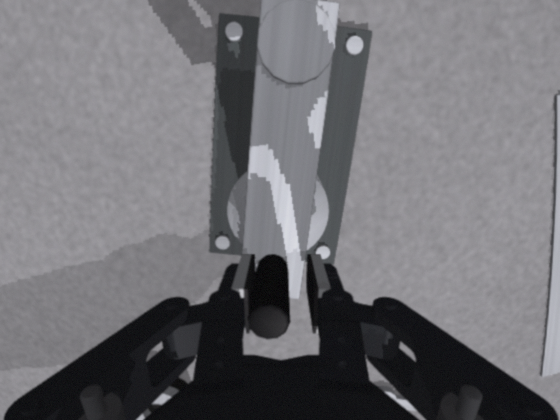

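>>> arm_command:
  moves:
    - [[0.68,0,-0.1,0,0],[0.5,0,-0.04,0,0],[0.4,0,0,0,0],[0.4,0,0,0,0],[0.4,-0.3,0,0,0],[0.4,-0.8,0,0,0],[0.4,-0.9,0,0,0],[0.4,-0.9,0,0,0],[0.4,-0.9,0,0,0],[0.4,0,0,0,0],[0.4,0,0,0,0]]

```text
clock: 41.08
position: [0.596, 0.1278, 0.2684]
ee_rot: [0.535, 0.464, -0.533, 0.464]
ft_force: [0.0, 0.0, -0.9]
grip_width: 0.596
```

```bash
python3 look2.py w31; python3 - <<'E'
from plan import *
for n in ["scene","top"]:
    im=manip.camera(n)[:,:,::-1]; cv2.imwrite(f"pics/{n}31.png",im)
c=cam("wrist")
for q,z in [("keeper_knob",.115),("keeper_pivot",.082)]:
    for r in manip.pinpoint(q,"wrist")[:1]: print(q,r["confidence"],at_z(c,r["pixel"],z))
a=cv2.imread("pics/scene31.png")[150:240,290:400]; b=cv2.imread("pics/top31.png")[170:240,180:260]
cv2.imwrite("pics/z31.png",np.hstack([cv2.resize(a,(440,360),interpolation=3),cv2.resize(b,(350,360),interpolation=3)]))
E
```

```text
41.08 [0.596  0.1278 0.2684] -98.0 F [ 0.   0.  -0.9]
keeper_knob 0.57 [0.59083578 0.12418887 0.115     ]
keeper_pivot 0.63 [0.61854005 0.23718521 0.082     ]
```

View pics/w31.png

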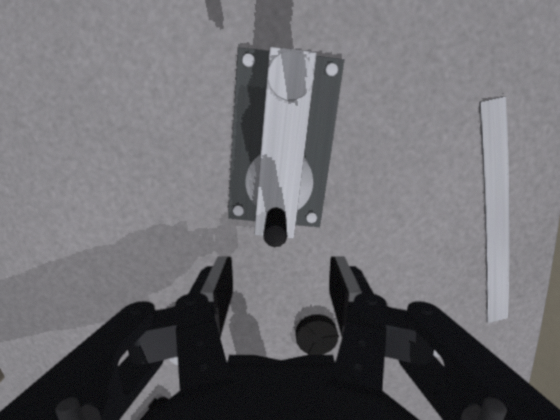

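View pics/z31.png

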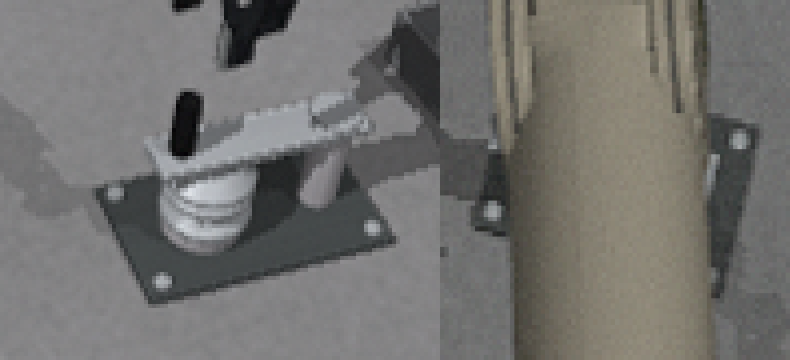

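View pics/scene31.png

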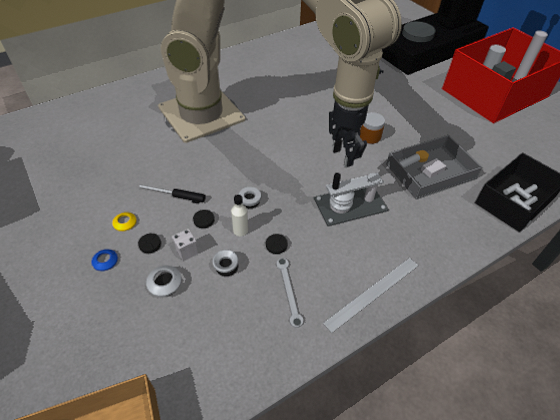

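```bash
python3 -c "
from workcell import manip
print(manip.hand_in()); print(manip.get_obs()['clock'])"
```

```text
the job is handed in; nothing more can be done
None
the job is handed in; nothing more can be done
```

The job is done and handed in at about 41 s of the 72 s. The keeper is swung off, the three-washer stack is built, and the keeper is swung back and released. The hand-in reported no verdict.

**Stack:** I placed the washers one at a time, hollow down, then hollow up, then hollow down. Each was lowered until I felt contact (about 5–21 N) and then let go. Scene pictures after each release showed it sitting flat.

**Keeper:** I pushed the knob until it met the stop, with the force rising to about 12 N, then backed off and lifted clear. The last wrist picture shows the bar parallel to the base plate and over the stack. The knob bears −103.8° from the pivot, against about −104° expected for home.

**Everything else:** In the last scene picture the spare hollow-up washer, the larger cone washer, the flat washer and the other bench items look where they started. The robot was touching nothing.

**Checks that disagreed or failed:**
- The first washer touched down about 3 mm higher than I expected from the grasp height. The picture showed it seated, so I treated it as a shift in the grip.
- The arm hid most of the arbor area in the last top view, so that view confirmed nothing.

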